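# Stack the notched lens cell on its key and lock the stacker

## Task

Take the lens cell with the square notch out of the blue two-pocket tray and stand it on the green rubber pad to change your grip, because the gaps in the tray and in the stacker let you hold it only in different ways. Then turn it so that its notch meets the orange key and lower it into the grey stacker until it is fully home on the notched cell already there, and push the red tab of the retainer slide all the way in over the stack. Leave the other cell, the one with a flat, in its pocket: it will not go over the key.

Things in the scene. Friction and masses are not known exactly. Their poses are not given: they have to be found in the camera images.
- cell_notched_centre (a point): centre, half-way up, of the cell to stack: aluminium, 64 mm diameter, 34 high, 0.17-0.34 kg, blue glass on top, one square notch 12 wide x 8 deep, full height. x points to the notch (yellow mark on top there), z up. Starts in either tray pocket, 12 mm above the bench, its x 45 degrees (+-6) anticlockwise from the tray's x seen from above. Grip across 64 mm, off the notch.
- cell_notched_notch (a point): the middle of that notch: 28 mm from the cell's axis along the cell's x, half-way up
- cell_flat_centre (a point): centre (half-way up) of the look-alike in the other pocket: same size and finish, but instead of a notch one flat 25 mm wide, 29.5 mm from the axis, at its +x (yellow mark there too). It cannot pass the key. It stays in its pocket.
- tray: blue tray, fixed, 96 x 204 x 46 mm; origin under its centre. Pockets at y = +54 and -54 mm; a cell stands 12 mm above the bench, top flush with curved walls on its +y and -y sides (8 mm thick, 1.4 clearance). Finger gaps 39 to 49 mm wide on the +x and -x sides, open outwards and down to a 3 mm base plate: fingers fit only with their line along the tray's x.
- pad: green rubber pad, 120 x 120 x 3 mm, fixed flat on the bench between tray and stacker; origin in the centre of its underside, 3 mm below its surface
- stacker: grey stacker, fixed; origin on the bench under the stack's axis. Curved walls 8 mm thick, 2 clearance, flared tops: back (+x) 88 mm high, front (-x) 76. Finger gaps 38 to 47 mm wide on the +y and -y sides: a cell goes home only with the finger line along the stacker's y. On the -x side a block 56 wide, 78 high (rails to 84), out to 141 mm, carries the retainer slide.
- stacker_top_seat (a point): where the centre of the upper cell must come: on the stack's axis, 59 mm above the bench (the cell's underside then at 42 mm, its top at 76 mm). Same axes as the stacker.
- stacker_key (a point): where the middle of the notch must come: 28 mm from the stack's axis, 45 degrees anticlockwise (from above) from the stacker's +x, towards +y; 59 mm above the bench. Here stands the orange key, an upright rib on the back wall, 8 mm wide, 7.8 mm inwards, up to a tapered top at 88 mm; the notch slides down over it with 2 mm to spare each side.
- cell_lower_centre (a point): centre of the like notched cell that already stands in the bottom of the stacker, its notch on the key, its top 42 mm above the bench; leave it there
- retainer (a joint): retainer slide, a steel tongue 40 mm wide, 5 thick on the stacker's front block, moving along the stacker's +x. 0 = fully back, 0.055 m = fully in, tip 7 mm past the stack's axis. Starts 0 to 0.010 in, clear of the stack. Friction about 1.5 N, stays where left. Its underside is 79 mm above the bench: it strikes a cell that is not home.
- retainer_tab (a point): middle of the slide's red upright tab: 8 mm thick along the stacker's x, 32 wide along y, from 83 to 108 mm above the bench. This point is 99 mm above the bench and, with the slide fully back, 105 mm to the -x side of the stack's axis. Pinch it from above or push it.
Not all that is in view belongs to the job. What is shaped like the part that bears cell_notched_centre but pink or purple is not meant.

How it is judged:
By the outcome, as a careful person would: the job done as asked, in the order asked, and still so for the second after the job is handed in, with the robot touching nothing.
It also fails if it takes over 64 s, if anything falls off the work surface, if the arm or the gripper's body presses on something with over 40 N, if the wrist force passes 120 N, or if a joint passes its speed limit or range.

## Robot

A 6-joint arm with a two-finger parallel gripper is mounted at the origin on a cart in front of the work surface, level with it; the furniture and walls round the work are solid. World frame = base frame: x ahead of the robot, y to its left, z up, the work surface at z = 0. Lengths are in m, angles in degrees, forces in N, time in s.
With the tool pointing down it reaches from about 0.4 to 0.825 m from the base axis. Payload 7 kg.
Tool frame: the origin (TCP) lies midway between the tips of the shut fingers; the grasp point (between the pads) lies 19 mm behind it (ctrl.grasp_offset is the distance from the TCP to the grasp point, in m); z points along the fingers, x is the direction in which the jaws open and shut, and the axes are right-handed (so a half turn about z gives the same grasp; the last joint's range is limited). The gripper opens to 88 mm and grips with 3 to 60 N. Pads are 19 mm wide; open, the fingers measure 130 mm over their backs; the gripper's body (78 mm by 193 mm) begins 47 mm behind the grasp point.
Start: joints at [-54.253, 20.546, 0.682, 0, -70.136, -16.507], TCP at [0.222, -0.637, 0.227] pointing down, gripper open.
Joint ranges: [-176.03, 176.03], [-82.01, 121.73], [-58.28, 71.71], [-173.87, 95.51], [-174.79, -0.11], [-173.66, 173.66]. Speed limits (degrees/s): [136.94, 136.94, 172.46, 180, 180, 180].

## Interface

Orientations are given as [roll, pitch, yaw] about the fixed x, y, z axes, in that order (R = Rz(yaw) Ry(pitch) Rx(roll)).
In Python, from plant import sensors, snapshot, order, ctrl gives the robot as it stands.
- The arm moves only by the tool send_rows, never from a script. Its argument "commands" is a list of rows, each a list of 3 entries, a list of its own where there are three numbers: the closure, from 0 (fully open) to 1 (shut), then the shift along the world's x, y, z in units of 0.25 m (1.0 is 0.25 m), then the turn, a rotation vector about the world's x, y, z in units of 360 degrees (1.0 is 360 degrees). In form: [[hand, [x, y, z], [ax, ay, az]], ...]. A call has 1 to 12 rows; each row shifts and turns the pose as measured when the row begins; what a row does not reach is not made up. A row lasts 1/10 s, in which the tool goes at most 50 mm and 8.59 degrees, less where a joint would pass 70% of its speed; a pose out of reach is approached as far as the arm can. A call with a number of a shift or a turn outside -1 to 1 is refused whole. A call with a gripper value outside its range is refused whole. The fingers move at their own pace and stop on an object; the grip force is fixed at half the most. Time passes only in rows, so rows that do not move let the fingers close. It gives the time, the measured TCP pose, the force and the opening at its end, in the units of the state.
- sensors.get_obs(): the state, without advancing time (a new reading comes with each control period).
- snapshot(name): name is "side" or "top" or "wrist"; returns a dict with "color" (400x640x3 uint8, blue, green, red), "z_map" (400x640 float32, m along the optical axis (not along the pixel's ray), 0 where there is no reading), "mtx" (3x3 intrinsics, pixels), "k1" (the pictures are not rectified: a ray, as slopes to the right and down, at radius r is drawn at 1 + k1 r^2 times it, then the intrinsics apply), "xyz" and "attitude" of the camera in the world. Camera axes: x right, y down, z forward; pixel columns grow to the right and rows downward; lengths in m; the calibration is good to about 2 mm. A picture is of the moment at which its call begins.
- order.close_job(): hands the job in, once; it reports no verdict.
The state is a dict: "clock": time; "joint_pos": joint angles; "qvel": joint speeds; "tau": joint torques, N m; "tool_pos": TCP position; "orientation": TCP orientation; "force": force on the tool from outside, world axes, zero at the start; "moment": the same for the moment, N m; "opening": finger opening in m.
Only numpy, scipy, OpenCV 4.12 (cv2) and the standard library are available. Lean on these libraries where they do the work, as an engineer would, in place of code of your own. Each camera call takes 0.05 s, during which the arm holds its last target.

## Working session

There is one attempt and no reset: what is moved stays moved. The work goes in short steps, Python scripts to look and compute and a tool call to move; the robot and the scene stay as the last step left them, time stands still between calls to the robot, and variables do not carry over. Pictures are saved under pics/ and viewed, and the job is handed in when it is done.

Besides the shell and the picture viewer there is one more tool, called after ">>>" as a command line: name --argument value ..., lists and objects as JSON in quotes. send_rows: Moves the arm, as the interface text tells. Its arguments: {"type":"object","properties":{"commands":{"type":"array","items":{"type":"array"}}},"required":["commands"]}

```bash
mkdir -p pics; ls
cat > h.py <<'E'
import numpy as np, cv2
from scipy.spatial.transform import Rotation as R
from plant import sensors, snapshot, order, ctrl
def att(s):
    a=np.array(s["attitude"],float)
    return a if a.shape==(3,3) else (R.from_euler('xyz',a,degrees=True).as_matrix() if a.size==3 else R.from_quat(a).as_matrix())
def ray(s,px):
    px=np.atleast_2d(np.array(px,float)); k=s["k1"]
    n=cv2.undistortPoints(px.reshape(-1,1,2),np.array(s["mtx"],float),np.array([k,0,0,0,0],float)).reshape(-1,2)
    d=np.c_[n,np.ones(len(n))]@att(s).T
    return np.array(s["xyz"],float),d,n
def onz(s,px,z):
    o,d,n=ray(s,px); t=(z-o[2])/d[:,2]; return o+d*t[:,None]
def cloud(s):
    h,w=s["z_map"].shape; v,u=np.mgrid[0:h,0:w]
    o,d,n=ray(s,np.c_[u.ravel(),v.ravel()]); return (o+d*s["z_map"].reshape(-1,1)).reshape(h,w,3)
E
python3 - <<'E'
from h import *
for n in ["top","side","wrist"]:
    s=snapshot(n); cv2.imwrite(f"pics/{n}0.png",s["color"]); np.savez(f"{n}0.npz",**s)
    print(n,s["mtx"],s["k1"],s["xyz"],s["attitude"])
print(sensors.get_obs(), ctrl.grasp_offset)
E
```

```text
pics
top [[361.95660995   0.         318.48272872]
 [  0.         361.95660995 198.92025951]
 [  0.           0.           1.        ]] -0.07515192770236681 [0.35540199 0.02039895 0.92467404] [-170.49497456   -0.3748525   -90.1994705 ]
side [[491.54624738   0.         315.22965821]
 [  0.         491.54624738 196.0089326 ]
 [  0.           0.           1.        ]] -0.08684124910379613 [0.08457517 0.95161295 1.00887815] [-132.9269532     1.01169816 -155.72931587]
wrist [[344.92428757   0.         317.65099577]
 [  0.         344.92428757 198.10565252]
 [  0.           0.           1.        ]] -0.05580401201677112 [ 0.15422636 -0.65979644  0.38347844] [ 1.64345692e+02 -1.17999244e-01  1.09268914e+02]
{'clock': 0.15, 'joint_pos': array([-5.42501985e+01,  2.05815399e+01,  6.44767104e-01, -1.22728864e-02,
       -7.01351117e+01, -1.65072684e+01]), 'qvel': array([ 0.02397971, -0.0582668 ,  0.1927291 , -0.05070615,  0.03680969,
        0.10248615]), 'tau': array([-7.66724279e-04, -5.83275390e+01,  2.93289739e+01,  7.00105682e+00,
        8.81759624e-03, -1.11605048e-04]), 'tool_pos': array([ 0.22230081, -0.63695309,  0.22584257]), 'orientation': array([-1.79990637e+02, -7.22003164e-02,  1.09238350e+02]), 'force': array([-0.25175632, -1.10901034, -0.04873706]), 'moment': array([-0.00234552,  0.01091061,  0.05902118]), 'opening': 0.08799668244883012} 0.0188
```

View pics/top0.png

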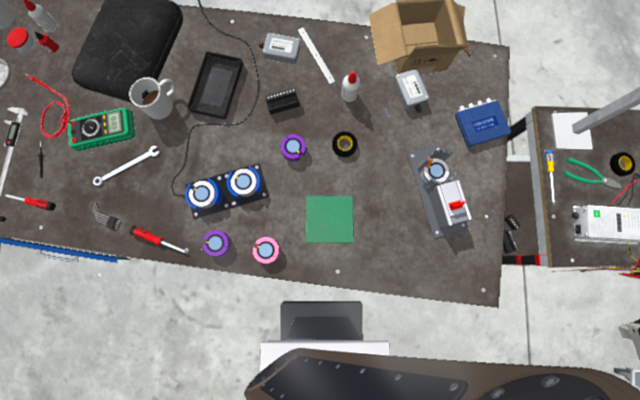

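View pics/side0.png

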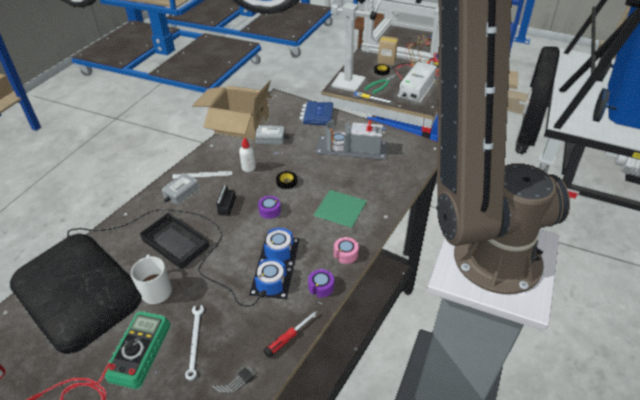

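View pics/wrist0.png

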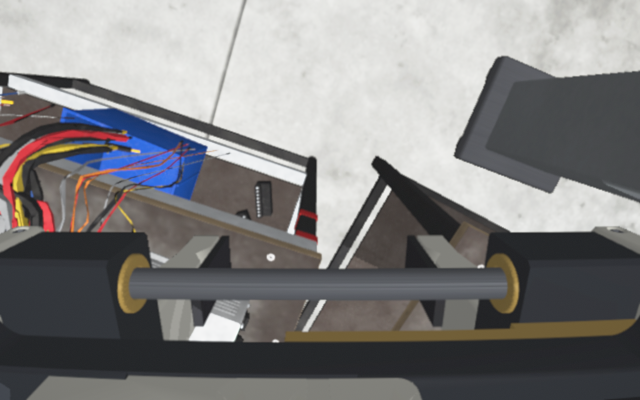

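The top view shows the tray at about (223,190), the pad at (330,218), the stacker at (440,190) with its red tab at (457,205), and pink and purple look-alikes nearby. I'll zoom in.

Run:
```python
import cv2,numpy as np
t=cv2.imread("pics/top0.png"); s=cv2.imread("pics/side0.png")
a=cv2.resize(t[155:225,175:275],(800,560),interpolation=cv2.INTER_CUBIC); cv2.imwrite("pics/a.png",a)
a=cv2.resize(t[140:245,395:495],(560,588),interpolation=cv2.INTER_CUBIC); cv2.imwrite("pics/b.png",a)
a=cv2.resize(s[220:300,240:310],(525,600),interpolation=cv2.INTER_CUBIC); cv2.imwrite("pics/c.png",a)
```

```text
(no output)
```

View pics/a.png

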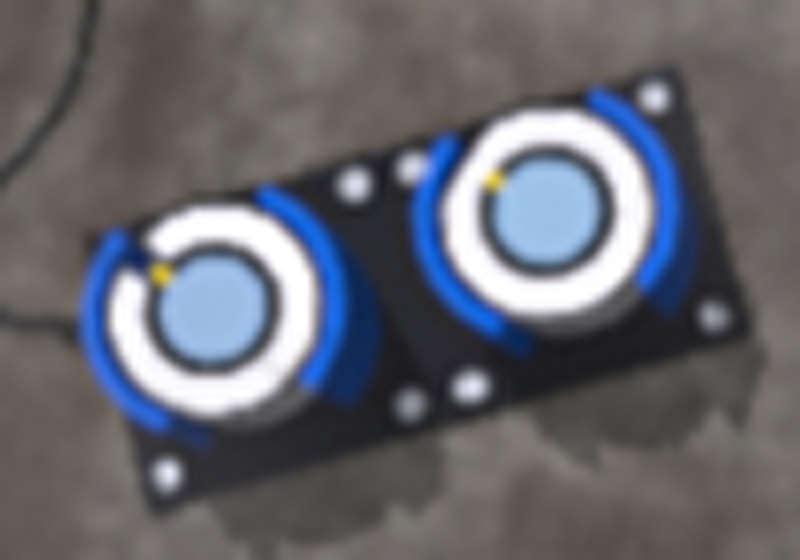

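View pics/b.png

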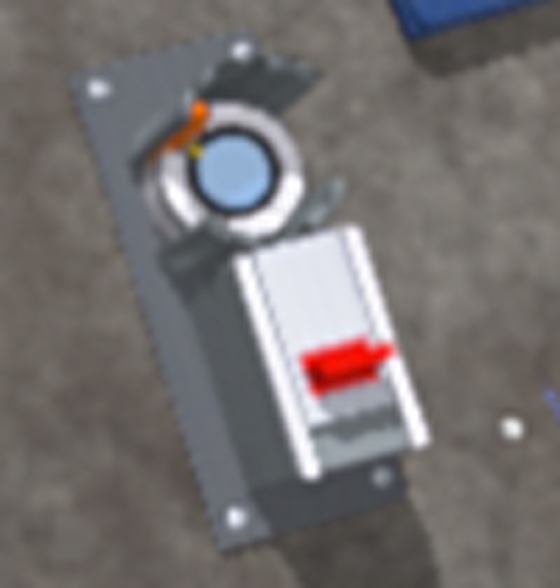

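View pics/c.png

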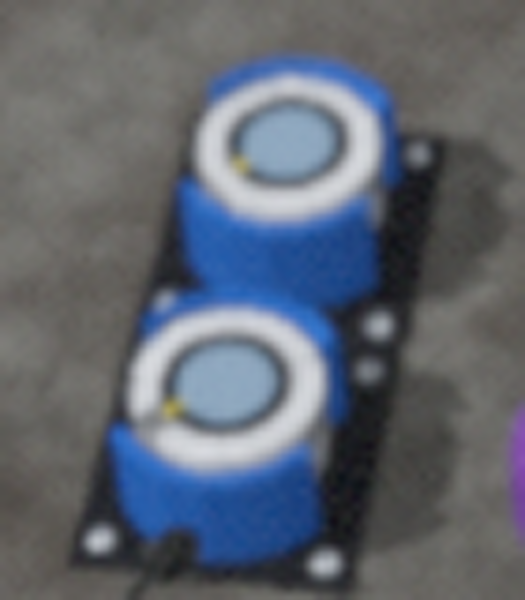

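The notched cell is the left one, with its notch at crop (140,260). The right-hand cell has the flat. Now I'll measure from both fixed cameras.

```bash
cat > m.py <<'E'
from h import *
def load(f): return {k:v for k,v in np.load(f,allow_pickle=True).items()}
def glass(s,box,z,lo=(95,35,120),hi=(118,140,255)):
    u0,v0,u1,v1=box; im=s["color"][v0:v1,u0:u1]
    k=8; big=cv2.resize(im,None,fx=k,fy=k,interpolation=cv2.INTER_CUBIC)
    hsv=cv2.cvtColor(big,cv2.COLOR_BGR2HSV); m=cv2.inRange(hsv,lo,hi)
    cs,_=cv2.findContours(m,cv2.RETR_EXTERNAL,cv2.CHAIN_APPROX_NONE)
    out=[]
    for c in sorted(cs,key=cv2.contourArea,reverse=True)[:4]:
        if cv2.contourArea(c)<k*k*8: continue
        p=(c.reshape(-1,2)+.5)/k-.5+[u0,v0]
        w=onz(s,p,z); (cx,cy),r=cv2.minEnclosingCircle(w[:,:2].astype(np.float32)*1000)
        A=np.c_[2*w[:,:2],np.ones(len(w))]; q=np.linalg.lstsq(A,(w[:,:2]**2).sum(1),rcond=None)[0]
        out.append((np.round(q[:2],4),round(float(np.sqrt(q[2]+q[0]**2+q[1]**2)),4),np.round(p.mean(0),1)))
    return out
def yel(s,box,z):
    return glass(s,box,z,(20,110,110),(34,255,255))
E
python3 - <<'E'
from m import *
T=load("top0.npz"); S=load("side0.npz")
for nm,s,boxes in (("top",T,[(180,170,225,217),(225,160,270,205),(420,155,455,185)]),("side",S,[(248,255,295,300),(262,222,300,260),(325,120,352,155)])):
  for i,b in enumerate(boxes):
    z=.046 if i<2 else .042
    print(nm,i); 
    for g in glass(s,b,z): print("  g",g)
    k=8;u0,v0,u1,v1=b
    im=cv2.resize(s["color"][v0:v1,u0:u1],None,fx=k,fy=k,interpolation=cv2.INTER_CUBIC)
    hsv=cv2.cvtColor(im,cv2.COLOR_BGR2HSV); m=cv2.inRange(hsv,(20,100,100),(35,255,255))
    n,l,st,c=cv2.connectedComponentsWithStats(m)
    for j in range(1,n):
        if st[j,4]>60:
            p=(c[j]+.5)/k-.5+[u0,v0]; print("  y",onz(s,p,z)[0].round(4),p.round(1),st[j,4])
# cloud heights
for nm,s in(("top",T),("side",S)):
    C=cloud(s)
    for g in([(210,195),(204,193)] if nm=="top" else [(269,271)]): print(nm,g,C[g[1],g[0]])
E
```

```text
top 0
  g (array([0.5178, 0.3053]), 0.0171, array([201.1, 193.1]))
  g (array([0.5136, 0.3127]), 0.0262, array([190.4, 196.9]))
  g (array([0.5156, 0.308 ]), 0.0371, array([212.5, 191.6]))
  g (array([0.5173, 0.3081]), 0.0394, array([186.2, 197.4]))
  y [0.529  0.3225 0.046 ] [194.6 188.7] 354
top 1
  g (array([0.5484, 0.2021]), 0.0171, array([242.8, 180.9]))
  g (array([0.5466, 0.204 ]), 0.036, array([254.1, 178.8]))
  g (array([0.5465, 0.2035]), 0.0317, array([232. , 186.2]))
  y [0.5581 0.2188 0.046 ] [236.3 177.1] 212
top 2
  g (array([ 0.5762, -0.2848]), 0.0169, array([436.3, 170.2]))
  y [ 0.5866 -0.267   0.042 ] [429.2 166.2] 310
side 0
  g (array([0.5178, 0.307 ]), 0.0178, array([269.7, 270.7]))
  g (array([0.5196, 0.3086]), 0.0349, array([272. , 263.9]))
  g (array([0.514 , 0.3106]), 0.0334, array([269.4, 280.6]))
  y [0.5293 0.3238 0.046 ] [262.5 273.9] 101
side 1
  g (array([0.5482, 0.2034]), 0.0183, array([278. , 238.5]))
  g (array([0.5497, 0.1966]), 0.0326, array([281.3, 231.4]))
  g (array([0.5434, 0.2087]), 0.0324, array([278. , 247.5]))
side 2
  g (array([ 0.5752, -0.2843]), 0.0186, array([338.9, 136.6]))
top (210, 195) [0.51322353 0.28330739 0.0447196 ]
top (204, 193) [0.51855326 0.29904685 0.04344158]
side (269, 271) [0.51922375 0.30855372 0.04514121]
```

Both cameras agree to about 1.5 mm. The notched cell is near (0.518, 0.306), the tray yaw is about 16.5°, and the stacker axis is near (0.576, -0.285). I'll fly over the stacker for a wrist picture.

>>> send_rows --commands '[[0,[0.13,0.12,0.01],[0,0,0]],[0,[0.13,0.12,0.01],[0,0,0]],[0,[0.13,0.12,0.01],[0,0,0]],[0,[0.13,0.12,0.01],[0,0,0]],[0,[0.13,0.12,0.01],[0,0,0]],[0,[0.13,0.12,0.01],[0,0,0]],[0,[0.13,0.12,0.01],[0,0,0]],[0,[0.13,0.12,0.01],[0,0,0]],[0,[0.13,0.12,0.01],[0,0,0]],[0,[0.13,0.12,0.01],[0,0,0]],[0,[0.13,0.12,0.01],[0,0,0]],[0,[0.1,0.1,0],[0,0,0]]]'

```text
clock: 1.35
tool_pos: [0.6118, -0.2678, 0.2502]
orientation: [-179.8, -0.4, 108.7]
force: [0.3, -0.5, -0.4]
opening: 0.0877
```

Run:
```python
from h import *
s=snapshot("wrist"); cv2.imwrite("pics/w1.png",s["color"]); np.savez("w1.npz",**s); print(s["xyz"],s["attitude"],sensors.get_obs()["tool_pos"],sensors.get_obs()["orientation"])
```

```text
[ 0.54431043 -0.29074808  0.40822463] [164.52323335  -0.4477733  108.77686738] [ 0.61482374 -0.26458087  0.24938605] [-179.84479438   -0.43882307  108.87360519]
```

View pics/w1.png

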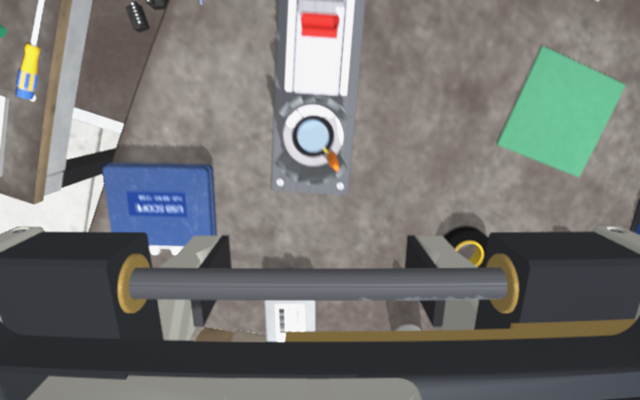

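The wrist view shows the stacker axis at (314,137), the orange key at (333,160), the red tab at (320,22) and the pad at (560,110). I'll measure these.

Run:
```python
from m import *
s=load("w1.npz")
k=8;u0,v0,u1,v1=255,0,375,205
big=cv2.resize(s["color"][v0:v1,u0:u1],None,fx=5,fy=5,interpolation=cv2.INTER_CUBIC)
cv2.imwrite("pics/w1z.png",cv2.resize(big,(351,600)))
print(glass(s,(290,115,340,160),.042)[:1])
print(load("w1.npz")["z_map"][135,314],cloud(s)[130:140:3,310:318:3].round(4).reshape(-1,3))
def lines(s,mask,z):pass
hsv=cv2.cvtColor(s["color"],cv2.COLOR_BGR2HSV)
C=cloud(s)
# pad
m=cv2.inRange(hsv,(60,100,50),(85,255,255)); cs,_=cv2.findContours(m,0,1); c=max(cs,key=cv2.contourArea)
b=cv2.boxPoints(cv2.minAreaRect(c)); w=onz(s,b,.003); print("pad",w.mean(0),w[:,:2].round(4), onz(s,c.reshape(-1,2),.003).mean(0))
# red tab
m=cv2.inRange(hsv,(0,150,80),(6,255,255))|cv2.inRange(hsv,(172,150,80),(180,255,255)); m[:, :290]=0;m[:,350:]=0
ys,xs=np.nonzero(m); print("red",xs.min(),xs.max(),ys.min(),ys.max())
for y in range(ys.min(),ys.max()+1): 
    q=xs[ys==y]; print(y,q.min(),q.max(),s["z_map"][y,320], C[y,320].round(3))
# orange
m=cv2.inRange(hsv,(7,130,80),(20,255,255)); m[:110]=0; m[190:]=0;m[:,:300]=0;m[:,360:]=0
ys,xs=np.nonzero(m); print("or",xs.mean(),ys.mean(),onz(s,(xs.mean(),ys.mean()),.085), C[ys,xs].max(0))
```

```text
[(array([ 0.5766, -0.2825]), 0.0173, array([312.8, 135.9]))]
0.3615797 [[ 0.5719 -0.2868  0.0425]
 [ 0.571  -0.2838  0.0413]
 [ 0.57   -0.2808  0.0411]
 [ 0.5749 -0.2858  0.0418]
 [ 0.574  -0.2828  0.0404]
 [ 0.5728 -0.2799  0.0428]
 [ 0.5779 -0.2848  0.0412]
 [ 0.5769 -0.2818  0.0415]
 [ 0.5758 -0.2788  0.0418]
 [ 0.5809 -0.2838  0.0412]
 [ 0.5797 -0.2809  0.0428]
 [ 0.5788 -0.2778  0.0414]]
pad [ 0.46025794 -0.01011117  0.003     ] [[ 0.5168 -0.0709]
 [ 0.4001 -0.0693]
 [ 0.4005  0.0475]
 [ 0.5236  0.0521]] [ 0.4585069  -0.01286642  0.003     ]
red 302 337 14 36
14 303 313 0.27079767 [ 0.477 -0.309  0.108]
15 303 326 0.27093694 [ 0.478 -0.309  0.108]
16 302 336 0.2718551 [ 0.479 -0.309  0.107]
17 302 337 0.2728375 [ 0.479 -0.308  0.106]
18 302 337 0.2719729 [ 0.48  -0.308  0.108]
19 302 337 0.27233595 [ 0.481 -0.308  0.107]
20 302 337 0.27098075 [ 0.482 -0.308  0.109]
21 302 337 0.27387604 [ 0.482 -0.307  0.106]
22 302 337 0.27366546 [ 0.483 -0.307  0.107]
23 302 337 0.27719745 [ 0.483 -0.307  0.103]
24 302 336 0.2785544 [ 0.483 -0.307  0.102]
25 303 336 0.28211775 [ 0.483 -0.307  0.098]
26 303 336 0.2859451 [ 0.483 -0.307  0.094]
27 303 336 0.2878002 [ 0.483 -0.307  0.092]
28 303 335 0.29246134 [ 0.483 -0.307  0.087]
29 303 336 0.29391888 [ 0.484 -0.307  0.086]
30 303 336 0.29304588 [ 0.485 -0.306  0.087]
31 303 335 0.29390106 [ 0.485 -0.306  0.086]
32 303 335 0.2932991 [ 0.486 -0.306  0.087]
33 302 335 0.29523173 [ 0.487 -0.305  0.086]
34 303 335 0.29460618 [ 0.488 -0.305  0.086]
35 316 335 0.2942041 [ 0.489 -0.305  0.087]
36 330 335 0.29600438 [ 0.489 -0.305  0.085]
or 332.9795918367347 161.14285714285714 [[ 0.58926997 -0.2574884   0.085     ]] [ 0.59760819 -0.25071631  0.08954979]
```

View pics/w1z.png

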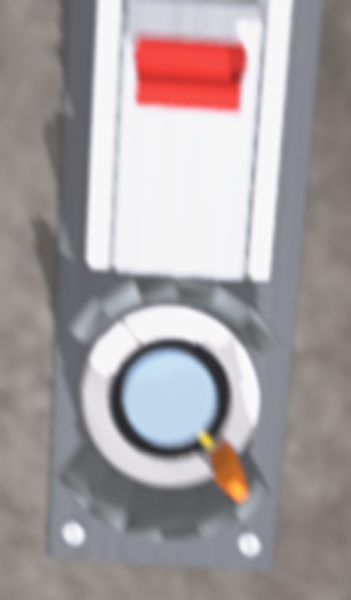

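Run:
```python
from m import *
s=load("w1.npz"); g=cv2.cvtColor(s["color"],cv2.COLOR_BGR2GRAY).astype(float)
L=[];Rr=[]
for v in range(5,86,3):
    r=g[v,270:365]; w=np.nonzero(r>190)[0]
    def sub(i,j): return i+(190-r[i])/(r[j]-r[i])*(j-i)
    L.append((270+sub(w[0]-1,w[0]),v)); Rr.append((270+sub(w[-1]+1,w[-1]),v))
for n,P in(("L",L),("R",Rr)):
    w=onz(s,P,.084)[:,:2]
    vx,vy,x,y=cv2.fitLine(w.astype(np.float32),cv2.DIST_HUBER,0,1e-4,1e-4).ravel()
    if vx<0: vx,vy=-vx,-vy
    a=np.arctan2(vy,vx); res=(w-[x,y])@[-vy,vx]
    for q in ([.5766,-.2825],[.5757,-.2846]): print(n,np.degrees(a),"axis offset",(np.array(q)-[x,y])@[-vy,vx],res.std()*1e3, x,y)
hsv=cv2.cvtColor(s["color"],cv2.COLOR_BGR2HSV)
for t in [(18,120),(22,100)]:
    m=cv2.inRange(hsv,(t[0],t[1],120),(34,255,255)); m[:120]=0; m[165:]=0; m[:,:300]=0;m[:,345:]=0
    ys,xs=np.nonzero(m); p=onz(s,(xs.mean(),ys.mean()),.042)[0]; print(xs.mean(),ys.mean(),p,np.degrees(np.arctan2(p[1]+.2825,p[0]-.5766)))
# key direction
m=cv2.inRange(hsv,(5,120,70),(18,255,255)); m[:140]=0; m[185:]=0; m[:,:315]=0;m[:,355:]=0
ys,xs=np.nonzero(m); C=cloud(s); P=C[ys,xs]; print(P[P[:,2]>.07].round(3)[::4])
```

```text
L 14.945024 axis offset 0.02819154326385953 0.029964329303920366 0.5061452 -0.33048442
L 14.945024 axis offset 0.026394681367940646 0.029964329303920366 0.5061452 -0.33048442
R 14.992518 axis offset -0.02877734831561522 0.050234375349437095 0.48711973 -0.27667218
R 14.992518 axis offset -0.03057303983857115 0.050234375349437095 0.48711973 -0.27667218
325.3529411764706 150.35294117647058 [ 0.58694299 -0.26458839  0.042     ] 59.99587626152464
325.27777777777777 150.27777777777777 [ 0.58689308 -0.26469019  0.042     ] 59.974463080194504
[[ 0.587 -0.26   0.071]
 [ 0.587 -0.26   0.076]
 [ 0.589 -0.261  0.074]
 [ 0.587 -0.258  0.081]
 [ 0.59  -0.261  0.078]
 [ 0.588 -0.258  0.083]
 [ 0.59  -0.261  0.08 ]
 [ 0.588 -0.258  0.084]
 [ 0.591 -0.261  0.08 ]
 [ 0.589 -0.257  0.084]
 [ 0.589 -0.253  0.077]
 [ 0.591 -0.258  0.084]
 [ 0.589 -0.254  0.082]
 [ 0.592 -0.259  0.084]
 [ 0.59  -0.256  0.087]
 [ 0.59  -0.252  0.082]
 [ 0.592 -0.258  0.087]
 [ 0.591 -0.254  0.086]
 [ 0.593 -0.258  0.089]
 [ 0.592 -0.255  0.087]
 [ 0.595 -0.257  0.082]
 [ 0.592 -0.253  0.088]
 [ 0.594 -0.256  0.087]
 [ 0.596 -0.256  0.081]
 [ 0.594 -0.251  0.088]
 [ 0.595 -0.253  0.088]
 [ 0.596 -0.253  0.087]]
```

>>> send_rows --commands '[[0,[-0.035,0.19,0],[0,0,0.0203]],[0,[-0.035,0.19,0],[0,0,0.0203]],[0,[-0.035,0.19,0],[0,0,0.0203]],[0,[-0.035,0.19,0],[0,0,0.0203]],[0,[-0.035,0.19,0],[0,0,0.0203]],[0,[-0.035,0.19,0],[0,0,0.0203]],[0,[-0.035,0.19,0],[0,0,0.0203]],[0,[-0.035,0.19,0],[0,0,0.0203]],[0,[-0.035,0.19,0],[0,0,0.0203]],[0,[-0.035,0.19,0],[0,0,0.0203]],[0,[-0.035,0.19,0],[0,0,0.0203]],[0,[-0.035,0.15,0],[0,0,0.0203]]]'

```text
clock: 2.6
tool_pos: [0.5031, 0.3094, 0.2445]
orientation: [-179.6, -0.6, -160.2]
force: [1.3, -0.2, 0.0]
opening: 0.0877
```

>>> send_rows --commands '[[0,[0,0,0],[0,0,0]],[0,[0,0,0],[0,0,0]]]'

```text
clock: 2.8
tool_pos: [0.5013, 0.3142, 0.2433]
orientation: [-179.5, -0.7, -159.6]
force: [-0.4, -0.5, -0.3]
opening: 0.0874
```

Run:
```python
from m import *
s=snapshot("wrist"); cv2.imwrite("pics/w2.png",s["color"]); np.savez("w2.npz",**s); o=sensors.get_obs();print(s["xyz"],s["attitude"],o["tool_pos"],o["orientation"],o["joint_pos"].round(1))
```

```text
[0.52854029 0.24913603 0.40161691] [ 164.75076792   -0.70298004 -159.55938291] [0.50141369 0.3138815  0.24322972] [-179.55789713   -0.69986545 -159.63502063] [ 51.   12.6  -8.2   0.  -70.  -30.6]
```

View pics/w2.png

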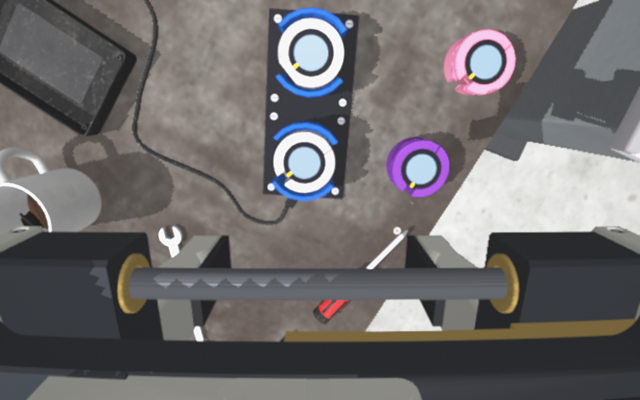

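The wrist view shows the notched cell at (304,162) with its notch and yellow mark at (290,174). The flat cell is at (310,52).

Run:
```python
from m import *
s=load("w2.npz")
hsv=cv2.cvtColor(s["color"],cv2.COLOR_BGR2HSV)
cs=[]
for nm,b in (("n",(275,135,335,190)),("f",(280,25,340,80))):
    g=glass(s,b,.046)[0]; print(nm,g); cs.append(g[0])
    m=cv2.inRange(hsv,(20,110,120),(35,255,255)); q=np.zeros_like(m); q[b[1]:b[3],b[0]:b[2]]=m[b[1]:b[3],b[0]:b[2]]
    ys,xs=np.nonzero(q); p=onz(s,(xs.mean(),ys.mean()),.046)[0]; d=p[:2]-g[0]; print(" y",p,np.degrees(np.arctan2(d[1],d[0])),np.hypot(*d),len(xs))
    # white ring
    k=6; im=cv2.resize(s["color"][b[1]:b[3],b[0]:b[2]],None,fx=k,fy=k,interpolation=cv2.INTER_CUBIC)
    cv2.imwrite(f"pics/w2{nm}.png",im)
d=cs[0]-cs[1]; print("tray y dir",np.degrees(np.arctan2(d[1],d[0])),np.hypot(*d))
```

```text
n (array([0.5172, 0.3074]), 0.0171, array([303.8, 162.6]))
 y [0.52807836 0.32399398 0.046     ] 56.75273326054635 0.019841850634184918 24
f (array([0.5479, 0.204 ]), 0.0171, array([310.4,  52.6]))
 y [0.55793249 0.22050211 0.046     ] 58.7024071803727 0.019312442443461614 24
tray y dir 106.53642920785688 0.10786125346944568
```

View pics/w2n.png

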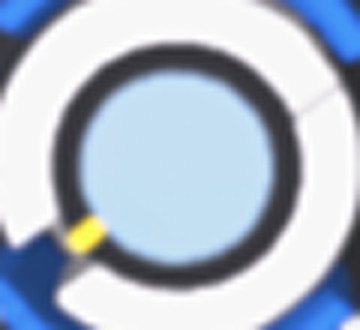

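```bash
cat >> h.py <<'E'
def plan(x,y,z,yaw,tilt=True):
    o=sensors.get_obs(); p=np.array(o["tool_pos"]); Rc=R.from_euler('xyz',o["orientation"],degrees=True)
    Rt=R.from_euler('xyz',[180,0,yaw],degrees=True)
    rv=(Rt*Rc.inv()).as_rotvec(degrees=True)/360; d=(np.array([x,y,z])-p)/.25
    print("clock",o["clock"],"pos",p.round(4),"ori",np.round(o["orientation"],2),"f",np.round(o["force"],1),"open",round(o["opening"],4))
    print("shift units",d.round(4),"mm",(d*250).round(1),"turn units",rv.round(5),"deg",(rv*360).round(2))
E
python3 -c "
from h import *
plan(.5175,.3068,.10,-163.46)"
```

```text
clock 2.85 pos [0.5014 0.3139 0.2432] ori [-179.56   -0.7  -159.64] f [ 0.1  0.6 -1. ] open 0.0873
shift units [ 0.0643 -0.0283 -0.5729] mm [  16.1   -7.1 -143.2] turn units [ 0.00178 -0.00146 -0.01063] deg [ 0.64 -0.52 -3.83]
```

>>> send_rows --commands '[[0,[0.032,-0.014,-0.12],[0.0009,-0.0007,-0.0053]],[0,[0.032,-0.014,-0.12],[0.0009,-0.0007,-0.0053]],[0,[0,0,-0.12],[0,0,0]],[0,[0,0,-0.12],[0,0,0]],[0,[0,0,-0.09],[0,0,0]],[0,[0,0,0],[0,0,0]],[0,[0,0,0],[0,0,0]]]'

```text
clock: 3.55
tool_pos: [0.5208, 0.2985, 0.0989]
orientation: [179.9, 0.2, -164.5]
force: [0.0, 1.0, 0.5]
opening: 0.0874
```

Run:
```python
from h import *
s=snapshot("wrist"); cv2.imwrite("pics/w3.png",s["color"]); np.savez("w3.npz",**s)
plan(.5175,.3068,.012,-163.46)
```

```text
clock 3.6 pos [0.5207 0.2985 0.0989] ori [ 179.9     0.22 -164.47] f [-0.4 -0.1  0.2] open 0.0878
shift units [-0.0126  0.0331 -0.3477] mm [ -3.2   8.3 -86.9] turn units [-0.00044  0.0005   0.00279] deg [-0.16  0.18  1.01]
```

View pics/w3.png

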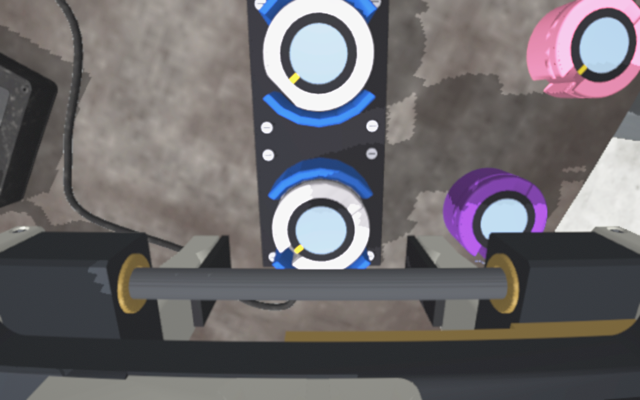

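Run:
```python
from m import *
s=load("w3.npz"); print(glass(s,(285,190,360,262),.046)[:1], glass(s,(280,15,360,95),.046)[:1])
```

```text
[(array([0.5173, 0.3074]), 0.0169, array([320.4, 230.1]))] [(array([0.5479, 0.204 ]), 0.0168, array([317.8,  53.3]))]
```

>>> send_rows --commands '[[0,[-0.0126,0.033,0],[-0.0004,0.0005,0.0028]],[0,[0,0,0],[0,0,0]],[0,[0,0,0],[0,0,0]]]'

```text
clock: 3.9
tool_pos: [0.5191, 0.3085, 0.1028]
orientation: [179.8, 0.3, -163.4]
force: [1.2, 0.0, -0.3]
opening: 0.0877
```

```bash
python3 -c "
from h import *
plan(.5175,.3068,.012,-163.46)"
```

```text
clock 3.9 pos [0.5191 0.3085 0.1028] ori [ 179.84    0.29 -163.4 ] f [ 1.2  0.  -0.3] open 0.0877
shift units [-0.0062 -0.0068 -0.3634] mm [ -1.6  -1.7 -90.8] turn units [-0.00066  0.00063 -0.00016] deg [-0.24  0.23 -0.06]
```

>>> send_rows --commands '[[0,[-0.006,-0.006,-0.1],[-0.0006,0.0006,0]],[0,[0,0,-0.1],[0,0,0]],[0,[0,0,-0.08],[0,0,0]],[0,[0,0,-0.05],[0,0,0]],[0,[0,0,0],[0,0,0]],[0,[0,0,0],[0,0,0]]]'

```text
clock: 4.5
tool_pos: [0.5198, 0.3107, 0.0232]
orientation: [179.7, 0.5, -163.2]
force: [-0.5, 0.2, 1.1]
opening: 0.0877
```

```bash
python3 -c "
from h import *
plan(.5174,.3072,.012,-163.46)"
```

```text
clock 4.5 pos [0.5198 0.3107 0.0232] ori [ 179.73    0.53 -163.25] f [-0.5  0.2  1.1] open 0.0877
shift units [-0.0095 -0.0141 -0.0448] mm [ -2.4  -3.5 -11.2] turn units [-0.00114  0.00118 -0.0006 ] deg [-0.41  0.43 -0.21]
```

>>> send_rows --commands '[[0,[-0.01,-0.014,-0.03],[-0.0011,0.0012,-0.0006]],[0,[0,0,0],[0,0,0]],[0,[0,0,0],[0,0,0]]]'

```text
clock: 4.8
tool_pos: [0.5182, 0.3081, 0.0176]
orientation: [179.9, 0.1, -163.5]
force: [0.1, 0.5, 0.0]
opening: 0.0874
```

```bash
python3 -c "
from h import *
plan(.5174,.3072,.012,-163.46)"
```

```text
clock 4.8 pos [0.5182 0.3081 0.0176] ori [ 1.7991e+02  1.4000e-01 -1.6346e+02] f [0.1 0.5 0. ] open 0.0874
shift units [-0.003  -0.0035 -0.0222] mm [-0.8 -0.9 -5.6] turn units [-0.00036  0.00029  0.     ] deg [-0.13  0.1   0.  ]
```

>>> send_rows --commands '[[0,[-0.003,-0.0035,-0.016],[-0.0004,0.0003,0]],[1,[0,0,0],[0,0,0]],[1,[0,0,0],[0,0,0]],[1,[0,0,0],[0,0,0]],[1,[0,0,0],[0,0,0]],[1,[0,0,0],[0,0,0]],[1,[0,0,0],[0,0,0]]]'

```text
clock: 5.5
tool_pos: [0.5177, 0.3074, 0.0142]
orientation: [180.0, 0.0, -163.5]
force: [0.3, -1.6, -0.6]
opening: 0.0633
```

```bash
python3 -c "
from h import *
plan(.5174,.3072,.09,-163.46)"
```

```text
clock 5.5 pos [0.5177 0.3074 0.0142] ori [ 1.7998e+02  5.0000e-02 -1.6346e+02] f [ 0.3 -1.6 -0.6] open 0.0633
shift units [-0.001  -0.001   0.3031] mm [-0.3 -0.2 75.8] turn units [-8.0e-05  1.1e-04 -1.0e-05] deg [-0.03  0.04 -0.  ]
```

Gripped at 63.3 mm. I'll lift and check.

>>> send_rows --commands '[[1,[0,0,0.04],[0,0,0]],[1,[0,0,0.08],[0,0,0]],[1,[0,0,0.12],[0,0,0]],[1,[0,0,0.12],[0,0,0]],[1,[0,0,0.08],[0,0,0]]]'

```text
clock: 6.0
tool_pos: [0.5144, 0.3045, 0.1248]
orientation: [-179.8, -0.5, -163.5]
force: [0.0, 1.2, -3.9]
opening: 0.0635
```

Run:
```python
from h import *
s=snapshot("wrist"); cv2.imwrite("pics/w4.png",s["color"]); np.savez("w4.npz",**s)
plan(.459,-.011,.11,-163.46)
```

```text
clock 6.05 pos [0.5157 0.3055 0.1281] ori [-179.86   -0.24 -163.5 ] f [1.5 1.  0.9] open 0.0635
shift units [-0.2269 -1.266  -0.0725] mm [ -56.7 -316.5  -18.1] turn units [ 0.00056 -0.00053  0.0001 ] deg [ 0.2  -0.19  0.04]
```

View pics/w4.png

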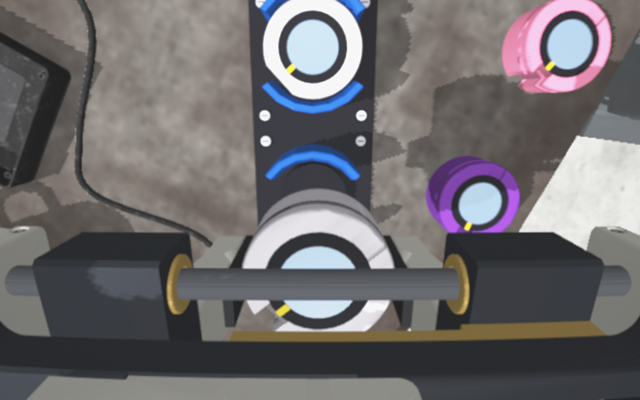

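The cell is held, with its yellow mark at (283,312). The pocket is empty and the flat cell hasn't moved. Next, over to the pad.

>>> send_rows --commands '[[1,[-0.014,-0.08,0],[0,0,0]],[1,[-0.028,-0.16,0],[0,0,0]],[1,[-0.028,-0.16,0],[0,0,0]],[1,[-0.028,-0.16,0],[0,0,0]],[1,[-0.028,-0.16,0],[0,0,0]],[1,[-0.028,-0.16,0],[0,0,0]],[1,[-0.028,-0.16,0],[0,0,0]],[1,[-0.028,-0.14,0],[0,0,0]],[1,[-0.014,-0.08,0],[0,0,0]],[1,[0,0,0],[0,0,0]],[1,[0,0,0],[0,0,0]]]'

```text
clock: 7.15
tool_pos: [0.4468, -0.0258, 0.1252]
orientation: [180.0, -0.6, -163.6]
force: [0.4, 0.4, -3.2]
opening: 0.0634
```

Run:
```python
from h import *
s=snapshot("wrist"); cv2.imwrite("pics/w5.png",s["color"]); np.savez("w5.npz",**s)
plan(.459,-.011,.006,-163.46)
```

```text
clock 7.2 pos [ 0.4467 -0.0255  0.1252] ori [ 179.98   -0.59 -163.57] f [-0.8 -1.1 -3.1] open 0.0634
shift units [ 0.0493  0.0581 -0.4766] mm [  12.3   14.5 -119.2] turn units [ 0.00042 -0.0016   0.00032] deg [ 0.15 -0.58  0.12]
```

View pics/w5.png

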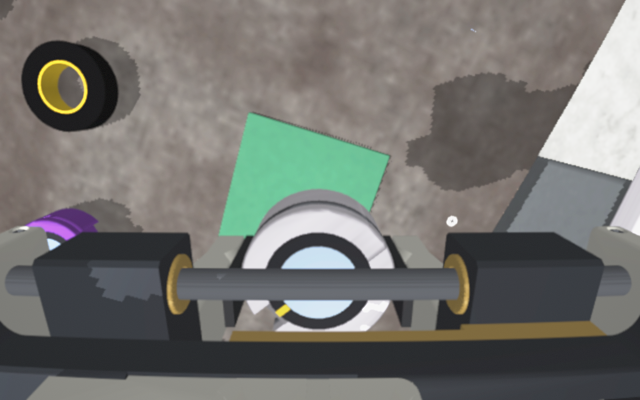

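>>> send_rows --commands '[[1,[0.049,0.058,-0.05],[0.0004,-0.0016,0.0003]],[1,[0,0,-0.1],[0,0,0]],[1,[0,0,-0.1],[0,0,0]],[1,[0,0,-0.08],[0,0,0]],[1,[0,0,-0.05],[0,0,0]],[1,[0,0,0],[0,0,0]],[1,[0,0,0],[0,0,0]]]'

```text
clock: 7.9
tool_pos: [0.4612, -0.0054, 0.0274]
orientation: [-180.0, 0.2, -163.0]
force: [1.3, -0.1, -2.5]
opening: 0.0632
```

```bash
python3 -c "
from h import *
plan(.459,-.011,.006,-163.46)"
```

```text
clock 7.9 pos [ 0.4612 -0.0054  0.0274] ori [-179.99    0.19 -163.04] f [ 1.3 -0.1 -2.5] open 0.0632
shift units [-0.0087 -0.0222 -0.0856] mm [ -2.2  -5.6 -21.4] turn units [-0.00012  0.00051 -0.00118] deg [-0.04  0.18 -0.42]
```

>>> send_rows --commands '[[1,[0,0,-0.05],[-0.0001,0.0005,-0.0012]],[1,[0,0,-0.02],[0,0,0]],[1,[0,0,0],[0,0,0]],[1,[0,0,0],[0,0,0]]]'

```text
clock: 8.3
tool_pos: [0.4628, -0.0042, 0.0102]
orientation: [180.0, 0.2, -163.4]
force: [-0.2, -0.1, -3.1]
opening: 0.0633
```

```bash
python3 -c "
from h import *
plan(.459,-.011,.0055,-163.46)"
```

```text
clock 8.3 pos [ 0.4628 -0.0042  0.0102] ori [ 179.98    0.19 -163.43] f [-0.2 -0.1 -3.1] open 0.0633
shift units [-0.0152 -0.0272 -0.0186] mm [-3.8 -6.8 -4.7] turn units [-2.0e-04  4.9e-04 -9.0e-05] deg [-0.07  0.18 -0.03]
```

>>> send_rows --commands '[[1,[0,0,-0.014],[-0.0002,0.0005,0]],[1,[0,0,0],[0,0,0]],[1,[0,0,0],[0,0,0]]]'

```text
clock: 8.6
tool_pos: [0.4633, -0.0042, 0.0071]
orientation: [180.0, 0.1, -163.4]
force: [0.4, -0.6, -3.0]
opening: 0.0634
```

>>> send_rows --commands '[[1,[0,0,-0.005],[0,0,0]],[1,[0,0,0],[0,0,0]]]'

```text
clock: 8.8
tool_pos: [0.4634, -0.0041, 0.0059]
orientation: [180.0, 0.1, -163.4]
force: [-0.4, 0.6, -2.7]
opening: 0.0636
```

>>> send_rows --commands '[[1,[0,0,-0.005],[0,0,0]],[1,[0,0,0],[0,0,0]],[1,[0,0,0],[0,0,0]]]'

```text
clock: 9.1
tool_pos: [0.4638, -0.004, 0.0053]
orientation: [180.0, 0.1, -163.4]
force: [0.2, -0.3, -3.0]
opening: 0.0633
```

>>> send_rows --commands '[[1,[0,0,-0.004],[0,0,0]],[1,[0,0,0],[0,0,0]],[1,[0,0,0],[0,0,0]]]'

```text
clock: 9.4
tool_pos: [0.464, -0.004, 0.0054]
orientation: [-180.0, 0.2, -163.4]
force: [-1.1, 0.6, -2.4]
opening: 0.0639
```

It has contact, so I'll release and lift off.

>>> send_rows --commands '[[0,[0,0,0],[0,0,0]],[0,[0,0,0],[0,0,0]],[0,[0,0,0],[0,0,0]],[0,[0,0,0],[0,0,0]],[0,[0,0,0.04],[0,0,0]],[0,[0,0,0.12],[0,0,0]],[0,[0,0,0.14],[0,0,0]],[0,[0,0,0.12],[0,0,0]]]'

```text
clock: 10.2
tool_pos: [0.4614, -0.0052, 0.1117]
orientation: [-179.9, -0.3, -163.4]
force: [0.8, 0.5, 0.5]
opening: 0.0876
```

>>> send_rows --commands '[[0,[0.02,0.0,0],[0,0,-0.0235]],[0,[0.02,0,0],[0,0,-0.0235]],[0,[0.02,0,0],[0,0,-0.0235]],[0,[0.02,0,0],[0,0,-0.0235]],[0,[0.02,0,0],[0,0,-0.0235]],[0,[0.02,0,0],[0,0,-0.0235]],[0,[0,0,0],[0,0,-0.0235]],[0,[0,0,0],[0,0,-0.0235]],[0,[0,0,0],[0,0,-0.0235]],[0,[0,0,0],[0,0,-0.0235]],[0,[0,0,0],[0,0,-0.0235]],[0,[0,0,0],[0,0,0]]]'

```text
clock: 11.4
tool_pos: [0.496, -0.0046, 0.1281]
orientation: [179.6, 0.5, 101.9]
force: [-0.2, -1.1, 0.2]
opening: 0.0876
```

Run:
```python
from h import *
s=snapshot("wrist"); cv2.imwrite("pics/w6.png",s["color"]); np.savez("w6.npz",**s)
plan(.464,-.004,.06,101.5)
```

```text
clock 11.45 pos [ 0.4961 -0.0045  0.1282] ori [179.55   0.54 102.14] f [-0.5  0.4 -0.1] open 0.0875
shift units [-0.1285  0.0022 -0.2727] mm [-32.1   0.5 -68.2] turn units [ 0.00121  0.00153 -0.00179] deg [ 0.44  0.55 -0.65]
```

View pics/w6.png

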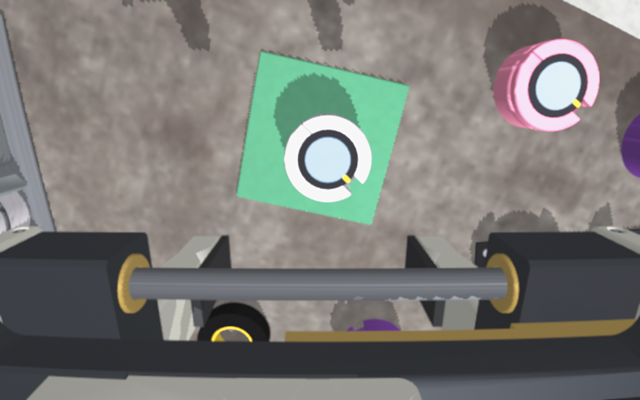

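The cell stands on the pad at (328,158), with its notch and mark at (347,179). I'll measure its centre and notch angle.

Run:
```python
from m import *
s=load("w6.npz"); b=(275,105,385,210)
hsv=cv2.cvtColor(s["color"],cv2.COLOR_BGR2HSV)
g=glass(s,b,.037)[0]; print(g)
m=cv2.inRange(hsv,(20,110,120),(35,255,255)); q=np.zeros_like(m); q[b[1]:b[3],b[0]:b[2]]=m[b[1]:b[3],b[0]:b[2]]
ys,xs=np.nonzero(q); p=onz(s,(xs.mean(),ys.mean()),.037)[0]; d=p[:2]-g[0]; print(" y",p,np.degrees(np.arctan2(d[1],d[0])),np.hypot(*d),len(xs))
# ring outer fit and notch from white mask
k=6; im=cv2.resize(s["color"][b[1]:b[3],b[0]:b[2]],None,fx=k,fy=k,interpolation=cv2.INTER_CUBIC)
hs=cv2.cvtColor(im,cv2.COLOR_BGR2HSV); m=cv2.inRange(hs,(0,0,185),(180,25,255))
n,l,st,c=cv2.connectedComponentsWithStats(m); j=1+np.argmax(st[1:,4]); 
cc,_=cv2.findContours((l==j).astype(np.uint8),0,cv2.CHAIN_APPROX_NONE); c=max(cc,key=cv2.contourArea).reshape(-1,2)
w=onz(s,(c+.5)/k-.5+[b[0],b[1]],.037)[:,:2]
P=w.copy()
for _ in range(5):
    q=np.linalg.lstsq(np.c_[2*P,np.ones(len(P))],(P**2).sum(1),rcond=None)[0]; r=np.sqrt(q[2]+q[0]**2+q[1]**2)
    e=np.hypot(*(w-q[:2]).T)-r; P=w[abs(e)<.0012] if _>0 else w[e>-.003]
print("ring",q[:2],r,len(P),len(w))
rel=w-q[:2]; rad=np.hypot(*rel.T); an=np.degrees(np.arctan2(rel[:,1],rel[:,0]))
sel=(rad<r-.002)&(rad>.022)&(abs((an-57+180)%360-180)<25); print("notch edge angles",an[sel].min(),an[sel].max(),an[sel].mean())
```

```text
(array([ 0.4645, -0.0035]), 0.0161, array([327.3, 159.9]))
 y [0.47537115 0.0128624  0.037     ] 56.400012626583774 0.01964458786325145 46
ring [ 0.46447249 -0.00353885] 0.03169627870426806 1419 2495
notch edge angles 32.483741614481495 81.96085318910582 60.08380831224829
```

>>> send_rows --commands '[[0,[-0.064,0.002,-0.04],[0.0006,0.0008,-0.0009]],[0,[-0.064,0.002,-0.08],[0.0006,0.0008,-0.0009]],[0,[0,0,0],[0,0,0]],[0,[0,0,0],[0,0,0]]]'

```text
clock: 11.85
tool_pos: [0.4646, -0.0034, 0.0999]
orientation: [179.8, -0.0, 102.5]
force: [0.5, -0.5, -0.0]
opening: 0.0878
```

```bash
python3 -c "
from h import *
plan(.4645,-.0035,.007,101.5)"
```

```text
clock 11.85 pos [ 0.4646 -0.0034  0.0999] ori [ 1.7984e+02 -1.0000e-02  1.0249e+02] f [ 0.5 -0.5 -0. ] open 0.0878
shift units [-0.0005 -0.0005 -0.3714] mm [ -0.1  -0.1 -92.9] turn units [-0.00012  0.00042 -0.00275] deg [-0.04  0.15 -0.99]
```

>>> send_rows --commands '[[0,[0,0,-0.06],[-0.0001,0.0004,-0.0028]],[0,[0,0,-0.1],[0,0,0]],[0,[0,0,-0.1],[0,0,0]],[0,[0,0,-0.05],[0,0,0]],[0,[0,0,0],[0,0,0]],[0,[0,0,0],[0,0,0]]]'

```text
clock: 12.45
tool_pos: [0.4732, -0.0015, 0.0261]
orientation: [179.3, 0.0, 102.3]
force: [-0.5, 0.4, 0.2]
opening: 0.0875
```

```bash
python3 -c "
from h import *
plan(.4645,-.0035,.007,101.5)"
```

```text
clock 12.45 pos [ 0.4732 -0.0015  0.0261] ori [1.7935e+02 2.0000e-02 1.0228e+02] f [-0.5  0.4  0.2] open 0.0875
shift units [-0.0347 -0.0082 -0.0763] mm [ -8.7  -2.  -19.1] turn units [-0.00031  0.00178 -0.00218] deg [-0.11  0.64 -0.78]
```

>>> send_rows --commands '[[0,[-0.035,-0.008,0],[-0.0003,0.0018,-0.0022]],[0,[0,0,0],[0,0,0]],[0,[0,0,-0.03],[0,0,0]],[0,[0,0,-0.03],[0,0,0]],[0,[0,0,0],[0,0,0]],[0,[0,0,0],[0,0,0]]]'

```text
clock: 13.05
tool_pos: [0.4662, -0.0028, 0.013]
orientation: [179.7, -0.1, 101.5]
force: [0.0, 0.5, -0.2]
opening: 0.0876
```

```bash
python3 -c "
from h import *
plan(.4645,-.0035,.006,101.5)"
```

```text
clock 13.05 pos [ 0.4662 -0.0028  0.013 ] ori [ 1.7973e+02 -6.0000e-02  1.0154e+02] f [ 0.   0.5 -0.2] open 0.0876
shift units [-0.0068 -0.0029 -0.0282] mm [-1.7 -0.7 -7. ] turn units [-0.00032  0.00071 -0.0001 ] deg [-0.11  0.26 -0.04]
```

>>> send_rows --commands '[[0,[-0.008,-0.003,-0.02],[-0.0003,0.0008,0]],[0,[0,0,0],[0,0,0]],[0,[0,0,0],[0,0,0]]]'

```text
clock: 13.35
tool_pos: [0.464, -0.0036, 0.0074]
orientation: [-179.9, 0.0, 101.5]
force: [-0.1, 0.5, 0.5]
opening: 0.0875
```

```bash
python3 -c "
from h import *
plan(.4645,-.0035,.006,101.5)"
```

```text
clock 13.35 pos [ 0.464  -0.0036  0.0074] ori [-179.91    0.    101.54] f [-0.1  0.5  0.5] open 0.0875
shift units [ 0.0022  0.0005 -0.0057] mm [ 0.5  0.1 -1.4] turn units [ 6.0e-05 -2.4e-04 -1.2e-04] deg [ 0.02 -0.09 -0.04]
```

>>> send_rows --commands '[[1,[0.002,0,-0.002],[0,-0.0002,0]],[1,[0,0,0],[0,0,0]],[1,[0,0,0],[0,0,0]],[1,[0,0,0],[0,0,0]],[1,[0,0,0],[0,0,0]],[1,[0,0,0],[0,0,0]],[1,[0,0,0],[0,0,0]]]'

```text
clock: 14.05
tool_pos: [0.4646, -0.0036, 0.007]
orientation: [180.0, 0.0, 101.5]
force: [0.3, -0.6, 0.1]
opening: 0.0636
```

```bash
python3 -c "
from h import *
plan(.4645,-.0035,.17,101.5)"
```

```text
clock 14.05 pos [ 0.4646 -0.0036  0.007 ] ori [1.7999e+02 1.0000e-02 1.0154e+02] f [ 0.3 -0.6  0.1] open 0.0636
shift units [-4.000e-04  5.000e-04  6.519e-01] mm [-1.00e-01  1.00e-01  1.63e+02] turn units [ 3.e-05  3.e-05 -1.e-04] deg [ 0.01  0.01 -0.04]
```

Gripped. I'll lift and carry it to the stacker.

>>> send_rows --commands '[[1,[0,0,0.04],[0,0,0]],[1,[0,0,0.1],[0,0,0]],[1,[0,0,0.14],[0,0,0]],[1,[0,0,0.14],[0,0,0]],[1,[0.02,-0.05,0.06],[0,0,0]],[1,[0.05,-0.12,0],[0,0,0.002]],[1,[0.06,-0.15,0],[0,0,0.002]],[1,[0.06,-0.15,0],[0,0,0.002]],[1,[0.06,-0.15,0],[0,0,0.002]],[1,[0.06,-0.15,0],[0,0,0.002]],[1,[0.06,-0.15,0],[0,0,0]],[1,[0.03,-0.1,0],[0,0,0]]]'

```text
clock: 15.25
tool_pos: [0.5614, -0.2664, 0.1388]
orientation: [-179.9, -0.0, 105.6]
force: [0.2, 0.6, -3.2]
opening: 0.0633
```

>>> send_rows --commands '[[1,[0,0,0],[0,0,0]],[1,[0,0,0],[0,0,0]]]'

```text
clock: 15.45
tool_pos: [0.5606, -0.2697, 0.1382]
orientation: [-179.8, -0.1, 105.4]
force: [0.4, 0.8, -2.8]
opening: 0.0634
```

Run:
```python
from h import *
s=snapshot("wrist"); cv2.imwrite("pics/w7.png",s["color"]); np.savez("w7.npz",**s)
plan(.5762,-.2835,.13,105)
```

```text
clock 15.5 pos [ 0.5606 -0.2694  0.1383] ori [-1.7982e+02 -1.0000e-01  1.0540e+02] f [-0.6 -0.1 -2.7] open 0.0637
shift units [ 0.0625 -0.0562 -0.0332] mm [ 15.6 -14.1  -8.3] turn units [-0.00013 -0.00055 -0.00111] deg [-0.05 -0.2  -0.4 ]
```

View pics/w7.png

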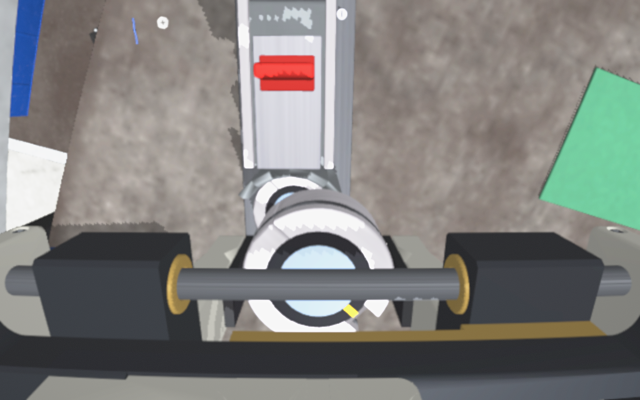

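Run:
```python
from m import *
s=load("w7.npz"); hsv=cv2.cvtColor(s["color"],cv2.COLOR_BGR2HSV)
m=cv2.inRange(hsv,(22,120,120),(35,255,255)); m[:295]=0;m[330:]=0;m[:,:330]=0;m[:,370:]=0
ys,xs=np.nonzero(m); p=onz(s,(xs.mean(),ys.mean()),.1683)[0]; d=p[:2]-[.5606,-.2694]; print(xs.mean(),ys.mean(),p,np.degrees(np.arctan2(d[1],d[0])),np.hypot(*d))
g=cv2.inRange(hsv,(95,25,150),(115,140,255)); g[:245]=0; g[325:]=0; g[:,:270]=0; g[:,365:]=0
ys,xs=np.nonzero(g); pts=[]
for y in range(ys.min(),ys.max()+1):
    q=xs[ys==y]
    if len(q)>20 and (y<264 or y>302): pts+= [(q.min()-.5,y),(q.max()+.5,y)]
# white-ring outer: left/right of dark ring
w=onz(s,pts,.1683)[:,:2]; q=np.linalg.lstsq(np.c_[2*w,np.ones(len(w))],(w**2).sum(1),rcond=None)[0]; print("glass",q[:2],np.sqrt(q[2]+q[0]**2+q[1]**2),len(w), p[:2]-q[:2],np.degrees(np.arctan2(*(p[:2]-q[:2])[::-1])))
# rails again for stacker y-line
gr=cv2.cvtColor(s["color"],cv2.COLOR_BGR2GRAY).astype(float)
print(gr[130,225:350:1].astype(int))
cv2.imwrite("pics/w7z.png",cv2.resize(s["color"][230:340,220:420],None,fx=4,fy=4))
```

```text
350.23 310.39 [ 0.56980769 -0.25159133  0.1683    ] 62.65950512824745 0.020048200432669777
glass [ 0.55995115 -0.26879967] 0.01626448402535851 60 [0.00985654 0.01720834] 60.19692584527762
[158 155 145 123 112 111 110 108 106 105 108 116 129 143 141 129 138 178
 218 228 229 229 229 229 230 228 218 189 162 152 162 193 213 215 213 210
 210 210 211 213 214 214 215 216 217 217 218 218 217 217 216 215 216 215
 215 214 214 215 215 217 218 219 218 217 216 216 217 217 217 215 215 216
 217 217 217 218 219 218 218 217 217 219 219 219 218 217 217 218 217 217
 218 217 216 215 212 195 165 150 151 172 217 229 231 231 231 231 232 231
 223 181 157 156 160 161 159 154 153 153 154 156 157 154 152 152 155]
```

View pics/w7z.png

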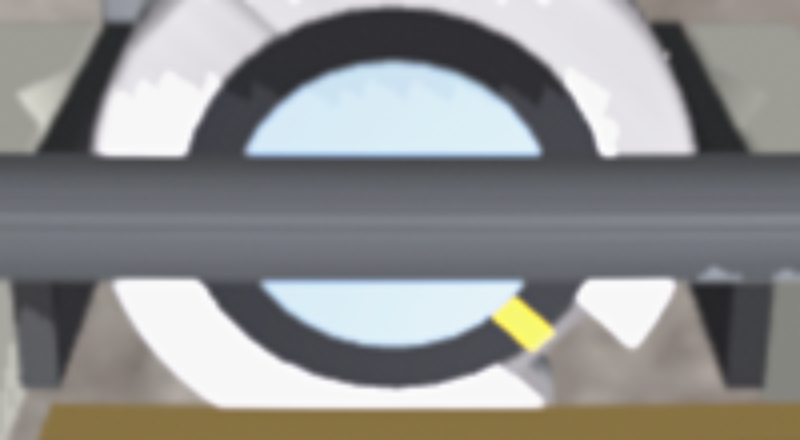

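Run:
```python
from m import *
s=load("w7.npz"); g=cv2.cvtColor(s["color"],cv2.COLOR_BGR2GRAY).astype(float)
L=[];Rr=[]
for v in range(30,160,4):
    r=g[v,236:345]; w=np.nonzero(r>195)[0]; t=195
    sub=lambda i,j:i+(t-r[i])/(r[j]-r[i])*(j-i)
    L.append((236+sub(w[0]-1,w[0]),v)); Rr.append((236+sub(w[-1]+1,w[-1]),v))
for n,P in(("L",L),("R",Rr)):
    w=onz(s,P,.084)[:,:2]; vx,vy,x,y=cv2.fitLine(w.astype(np.float32),cv2.DIST_HUBER,0,1e-4,1e-4).ravel()
    if vx<0: vx,vy=-vx,-vy
    res=(w-[x,y])@[-vy,vx]; print(n,np.degrees(np.arctan2(vy,vx)),res.std()*1e3,[((np.array(q)-[x,y])@[-vy,vx]).round(4) for q in ([.5766,-.2825],[.5762,-.2838],[.5757,-.2846])])
```

```text
L 15.006041 0.1985581819379108 [np.float64(0.0281), np.float64(0.027), np.float64(0.0263)]
R 15.104569 0.08413485014343364 [np.float64(-0.0272), np.float64(-0.0284), np.float64(-0.029)]
```

>>> send_rows --commands '[[1,[0.063,-0.056,-0.02],[-0.0001,-0.0005,-0.0006]],[1,[0,0,-0.04],[0,0,0]],[1,[0,0,-0.04],[0,0,0]],[1,[0,0,0],[0,0,0]],[1,[0,0,0],[0,0,0]]]'

```text
clock: 16.0
tool_pos: [0.5749, -0.279, 0.1134]
orientation: [-180.0, -0.1, 105.4]
force: [-0.3, -0.1, -3.2]
opening: 0.0636
```

```bash
python3 -c "
from h import *
plan(.5768,-.2836,.098,105.2)"
```

```text
clock 16.0 pos [ 0.5749 -0.279   0.1134] ori [-1.7996e+02 -1.0000e-01  1.0541e+02] f [-0.3 -0.1 -3.2] open 0.0636
shift units [ 0.0077 -0.0185 -0.0617] mm [  1.9  -4.6 -15.4] turn units [-0.00023 -0.00017 -0.00059] deg [-0.08 -0.06 -0.21]
```

>>> send_rows --commands '[[1,[0.007,-0.018,-0.03],[-0.0002,-0.0002,-0.0006]],[1,[0,0,-0.02],[0,0,0]],[1,[0,0,0],[0,0,0]],[1,[0,0,0],[0,0,0]]]'

```text
clock: 16.4
tool_pos: [0.5767, -0.283, 0.1007]
orientation: [179.9, 0.0, 105.2]
force: [0.1, 0.5, -2.8]
opening: 0.0636
```

```bash
python3 -c "
from h import *
plan(.5768,-.2836,.096,105.2)"
```

```text
clock 16.4 pos [ 0.5767 -0.283   0.1007] ori [1.7995e+02 2.0000e-02 1.0524e+02] f [ 0.1  0.5 -2.8] open 0.0636
shift units [ 0.0004 -0.0024 -0.0188] mm [ 0.1 -0.6 -4.7] turn units [ 1.0e-05  1.5e-04 -1.2e-04] deg [ 0.    0.06 -0.04]
```

Run:
```python
from h import *
a=snapshot("wrist")["color"]; b=snapshot("side")["color"]
cv2.imwrite("pics/v8.png",np.vstack([cv2.resize(a[140:345,180:460],(560,410)),cv2.resize(b[90:180,300:420],(560,420))[:185]]))
cv2.imwrite("pics/v8b.png",cv2.resize(b[90:180,300:420],(720,540),interpolation=cv2.INTER_CUBIC))
```

```text
(no output)
```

View pics/v8.png

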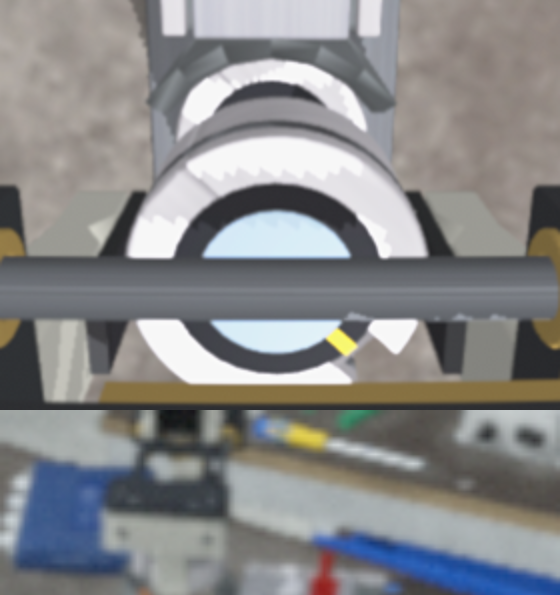

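View pics/v8b.png

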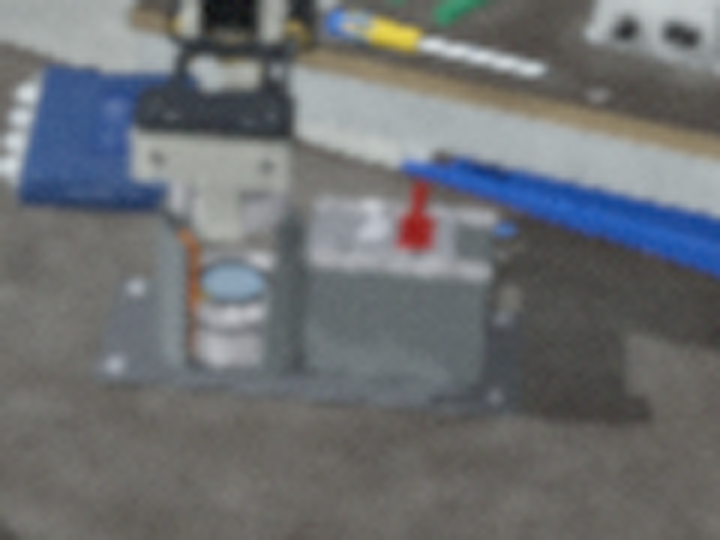

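The cell sits over the gap, with the mark towards the orange key. I'll lower it in small steps and watch the force.

>>> send_rows --commands '[[1,[0,-0.002,-0.02],[0,0.0001,0]],[1,[0,0,-0.01],[0,0,0]],[1,[0,0,0],[0,0,0]],[1,[0,0,0],[0,0,0]]]'

```text
clock: 16.9
tool_pos: [0.5769, -0.2837, 0.093]
orientation: [179.9, 0.0, 105.2]
force: [0.1, -0.2, -3.4]
opening: 0.0638
```

```bash
python3 -c "
from h import *
plan(.5768,-.2836,.086,105.2)"
```

```text
clock 16.9 pos [ 0.5769 -0.2837  0.093 ] ori [1.7995e+02 2.0000e-02 1.0523e+02] f [ 0.1 -0.2 -3.4] open 0.0638
shift units [-0.0003  0.0002 -0.0279] mm [-0.1  0.1 -7. ] turn units [ 2.0e-05  1.6e-04 -8.0e-05] deg [ 0.01  0.06 -0.03]
```

>>> send_rows --commands '[[1,[-0.001,0,-0.014],[0,0.0001,0]],[1,[-0.001,0,-0.014],[0,0,0]],[1,[0,0,0],[0,0,0]],[1,[0,0,0],[0,0,0]]]'

```text
clock: 17.3
tool_pos: [0.5763, -0.2837, 0.0854]
orientation: [180.0, 0.0, 105.2]
force: [-1.1, -1.2, -2.7]
opening: 0.0633
```

```bash
python3 -c "
from h import *
plan(.5768,-.2836,.076,105.2); print(sensors.get_obs()['moment'])"
```

```text
clock 17.3 pos [ 0.5763 -0.2837  0.0854] ori [1.7999e+02 1.0000e-02 1.0524e+02] f [-1.1 -1.2 -2.7] open 0.0633
shift units [ 0.0019  0.0002 -0.0374] mm [ 0.5  0.1 -9.4] turn units [ 3.e-05  5.e-05 -1.e-04] deg [ 0.01  0.02 -0.04]
[-0.00187025 -0.01102514  0.07322833]
```

>>> send_rows --commands '[[1,[0,0,-0.014],[0,0,0]],[1,[0,0,-0.014],[0,0,0]],[1,[0,0,0],[0,0,0]],[1,[0,0,0],[0,0,0]]]'

```text
clock: 17.7
tool_pos: [0.5764, -0.2837, 0.0777]
orientation: [180.0, 0.0, 105.2]
force: [-0.7, 0.3, -3.3]
opening: 0.0632
```

```bash
python3 -c "
from h import *
plan(.5768,-.2836,.07,105.2); print(sensors.get_obs()['moment'])"
```

```text
clock 17.7 pos [ 0.5764 -0.2837  0.0777] ori [1.7998e+02 2.0000e-02 1.0523e+02] f [-0.7  0.3 -3.3] open 0.0632
shift units [ 0.0017  0.0003 -0.0309] mm [ 0.4  0.1 -7.7] turn units [ 3.e-05  6.e-05 -1.e-04] deg [ 0.01  0.02 -0.03]
[-0.04748041 -0.03605148 -0.00450998]
```

The cell's underside is at about 74 mm and moving freely, so I'll continue.

>>> send_rows --commands '[[1,[0,0,-0.02],[0,0,0]],[1,[0,0,-0.02],[0,0,0]],[1,[0,0,0],[0,0,0]],[1,[0,0,0],[0,0,0]]]'

```text
clock: 18.1
tool_pos: [0.5763, -0.2837, 0.0667]
orientation: [180.0, 0.0, 105.2]
force: [0.1, -0.7, -3.4]
opening: 0.063
```

>>> send_rows --commands '[[1,[0,0,-0.02],[0,0,0]],[1,[0,0,-0.02],[0,0,0]],[1,[0,0,0],[0,0,0]],[1,[0,0,0],[0,0,0]]]'

```text
clock: 18.5
tool_pos: [0.5763, -0.2837, 0.0557]
orientation: [180.0, 0.0, 105.2]
force: [-0.0, -1.5, -2.7]
opening: 0.0636
```

```bash
python3 -c "
from h import *
plan(.5766,-.2836,.046,105.2); print(sensors.get_obs()['moment'])"
```

```text
clock 18.5 pos [ 0.5763 -0.2837  0.0557] ori [1.8000e+02 1.0000e-02 1.0523e+02] f [-0.  -1.5 -2.7] open 0.0636
shift units [ 0.0011  0.0003 -0.039 ] mm [ 0.3  0.1 -9.7] turn units [ 3.e-05  2.e-05 -9.e-05] deg [ 0.01  0.01 -0.03]
[-0.00878203  0.00608211 -0.00587735]
```

>>> send_rows --commands '[[1,[0,0,-0.016],[0,0,0]],[1,[0,0,-0.01],[0,0,0]],[1,[0,0,0],[0,0,0]]]'

```text
clock: 18.8
tool_pos: [0.5765, -0.2837, 0.0489]
orientation: [180.0, 0.0, 105.2]
force: [0.3, -1.1, -2.3]
opening: 0.0636
```

>>> send_rows --commands '[[1,[0,0,-0.008],[0,0,0]],[1,[0,0,0],[0,0,0]],[1,[0,0,0],[0,0,0]]]'

```text
clock: 19.1
tool_pos: [0.5765, -0.2837, 0.0467]
orientation: [180.0, 0.0, 105.2]
force: [-0.0, 1.1, -2.9]
opening: 0.064
```

>>> send_rows --commands '[[1,[0,0,-0.006],[0,0,0]],[1,[0,0,0],[0,0,0]],[1,[0,0,0],[0,0,0]]]'

```text
clock: 19.4
tool_pos: [0.577, -0.2838, 0.0465]
orientation: [179.9, 0.1, 105.3]
force: [0.0, 0.1, -3.5]
opening: 0.0635
```

>>> send_rows --commands '[[1,[0,0,-0.008],[0,0,0]],[1,[0,0,0],[0,0,0]],[1,[0,0,0],[0,0,0]]]'

```text
clock: 19.7
tool_pos: [0.5776, -0.2839, 0.0465]
orientation: [179.8, 0.1, 105.3]
force: [0.1, 0.1, -3.5]
opening: 0.0632
```

>>> send_rows --commands '[[1,[0,0,-0.008],[0,0,0]],[1,[0,0,0],[0,0,0]]]'

```text
clock: 19.9
tool_pos: [0.5777, -0.2839, 0.0462]
orientation: [179.8, 0.2, 105.3]
force: [0.0, -0.3, -3.6]
opening: 0.0637
```

It stalls at TCP z = 46 mm, which is the expected home height. I'll release and rise.

>>> send_rows --commands '[[0,[0,0,0],[0,0,0]],[0,[0,0,0],[0,0,0]],[0,[0,0,0],[0,0,0]],[0,[0,0,0],[0,0,0]],[0,[0,0,0.03],[0,0,0]],[0,[0,0,0.08],[0,0,0]],[0,[0,0,0.12],[0,0,0]],[0,[0,0,0.12],[0,0,0]],[0,[0,0,0.12],[0,0,0]],[0,[0.05,0.01,0.04],[0,0,0]],[0,[0,0,0],[0,0,0]]]'

```text
clock: 21.0
tool_pos: [0.5903, -0.2822, 0.1812]
orientation: [179.8, 0.3, 105.4]
force: [0.1, 0.4, -0.4]
opening: 0.0876
```

Run:
```python
from m import *
s=snapshot("wrist"); cv2.imwrite("pics/w9.png",s["color"]); np.savez("w9.npz",**s); b=snapshot("side"); np.savez("s9.npz",**b)
plan(.5768,-.2836,.086,105.2)
cv2.imwrite("pics/s9.png",cv2.resize(b["color"][90:180,300:420],(720,540),interpolation=cv2.INTER_CUBIC))
```

```text
clock 21.1 pos [ 0.5885 -0.282   0.1792] ori [1.7993e+02 1.7000e-01 1.0532e+02] f [-0.4 -0.1 -0.7] open 0.0876
shift units [-0.047  -0.0062 -0.373 ] mm [-11.7  -1.6 -93.2] turn units [ 0.00041  0.0003  -0.00033] deg [ 0.15  0.11 -0.12]
```

View pics/w9.png

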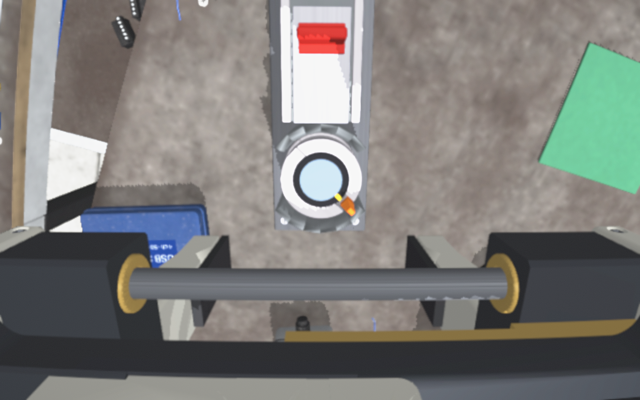

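View pics/s9.png

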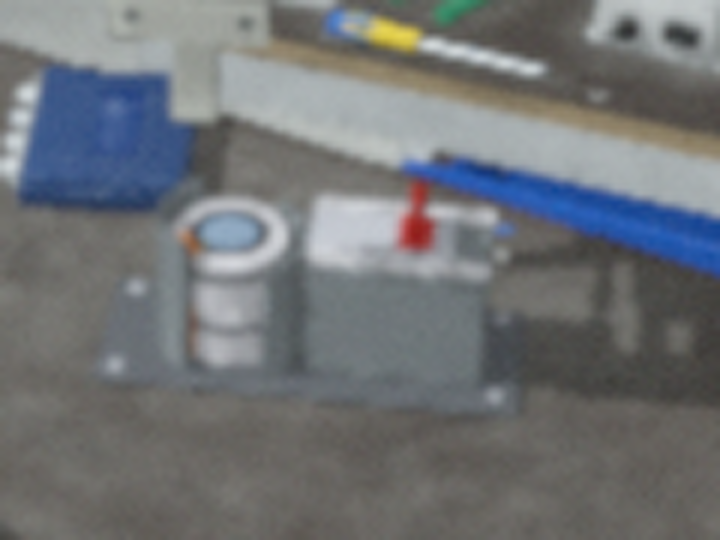

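The cell is seated in the stacker at (321,180), with its notch over the key at (347,204). Now its height and level from depth, and the tab position.

Run:
```python
from m import *
s=load("w9.npz"); C=cloud(s); ax=np.array([.5766,-.2828])
d=C[...,:2]-ax; r=np.hypot(d[...,0],d[...,1]); hsv=cv2.cvtColor(s["color"],cv2.COLOR_BGR2HSV)
m=(r<.030)&(C[...,2]>.06)&(C[...,2]<.083); P=C[m]; A=np.c_[P[:,:2]-ax,np.ones(len(P))]; q=np.linalg.lstsq(A,P[:,2],rcond=None)[0]; print("plane",q,len(P),np.median(P[:,2]))
print(glass(s,(285,145,360,215),.076)[:1])
print("pad z",np.median(C[90:150,580:610,2]))
red=(cv2.inRange(hsv,(0,150,60),(6,255,255))|cv2.inRange(hsv,(172,150,60),(180,255,255)))>0; red[:, :280]=0; red[:,370:]=0
P=C[red&(C[...,2]>.103)]; c=P.mean(0); e=np.array([np.cos(np.radians(15)),np.sin(np.radians(15))]); n=np.array([-e[1],e[0]])
print("tab top",c,"stk x,y",(c[:2]-ax)@e,(c[:2]-ax)@n,np.percentile((P[:,:2]-ax)@e,[5,95]))
```

```text
plane [0.00375841 0.00652841 0.07541693] 4497 0.07541007967276803
[(array([ 0.5773, -0.2827]), 0.017, array([320.8, 179.8]))]
pad z 0.002738750258076933
tab top [ 0.48059632 -0.30894878  0.10953183] stk x,y -0.09950023582772932 -0.0004101970717427833 [-0.10398744 -0.09615738]
```

Top at 75.4 mm (76 nominal) and level, so the cell is home. Next I'll shut the fingers and go behind the red tab.

>>> send_rows --commands '[[1,[-0.1,-0.025,0],[0,0,0]],[1,[-0.15,-0.04,0],[0,0,0]],[1,[-0.15,-0.04,0],[0,0,0]],[1,[-0.12,-0.03,0],[0,0,0]],[1,[-0.06,-0.015,0],[0,0,0]],[1,[0,0,0],[0,0,0]],[1,[0,0,0],[0,0,0]]]'

```text
clock: 21.8
tool_pos: [0.4326, -0.3185, 0.1714]
orientation: [-179.5, -0.3, 105.3]
force: [0.7, 0.7, -0.3]
opening: 0.0373
```

```bash
python3 -c "
from h import *
plan(.4530,-.3160,.093,105)"
```

```text
clock 21.8 pos [ 0.4326 -0.3185  0.1714] ori [-179.47   -0.26  105.29] f [ 0.7  0.7 -0.3] open 0.0373
shift units [ 0.0817  0.0099 -0.3134] mm [ 20.4   2.5 -78.4] turn units [-0.00031 -0.00161 -0.0008 ] deg [-0.11 -0.58 -0.29]
```

>>> send_rows --commands '[[1,[0.02,0.01,-0.06],[-0.0003,-0.0016,-0.0008]],[1,[0,0,-0.08],[0,0,0]],[1,[0,0,-0.06],[0,0,0]],[1,[0,0,-0.03],[0,0,0]],[1,[0,0,0],[0,0,0]],[1,[0,0,0],[0,0,0]]]'

```text
clock: 22.4
tool_pos: [0.4429, -0.3154, 0.1111]
orientation: [180.0, 0.1, 105.2]
force: [-0.2, -0.8, 0.8]
opening: 0.0004
```

```bash
python3 -c "
from h import *
plan(.4530,-.3160,.093,105)"
```

```text
clock 22.4 pos [ 0.4429 -0.3154  0.1111] ori [1.7999e+02 5.0000e-02 1.0517e+02] f [-0.2 -0.8  0.8] open 0.0004
shift units [ 0.0404 -0.0025 -0.0722] mm [ 10.1  -0.6 -18.1] turn units [ 1.3e-04  6.0e-05 -4.7e-04] deg [ 0.05  0.02 -0.17]
```

>>> send_rows --commands '[[1,[0.01,-0.005,-0.04],[0,0,0]],[1,[0,0,-0.03],[0,0,0]],[1,[0,0,0],[0,0,0]],[1,[0,0,0],[0,0,0]]]'

```text
clock: 22.8
tool_pos: [0.4471, -0.317, 0.0934]
orientation: [179.9, 0.1, 105.2]
force: [0.4, 0.6, 0.8]
opening: 0.0003
```

Run:
```python
from h import *
b=snapshot("side"); plan(.4530,-.3160,.093,105)
cv2.imwrite("pics/s10.png",cv2.resize(b["color"][90:180,320:440],(720,540),interpolation=cv2.INTER_CUBIC))
```

```text
clock 22.85 pos [ 0.447  -0.317   0.0934] ori [1.7988e+02 1.3000e-01 1.0519e+02] f [-0.1 -0.6  0.2] open 0.0005
shift units [ 0.0241  0.0039 -0.0016] mm [ 6.   1.  -0.4] turn units [ 0.00026  0.00041 -0.00054] deg [ 0.09  0.15 -0.19]
```

View pics/s10.png

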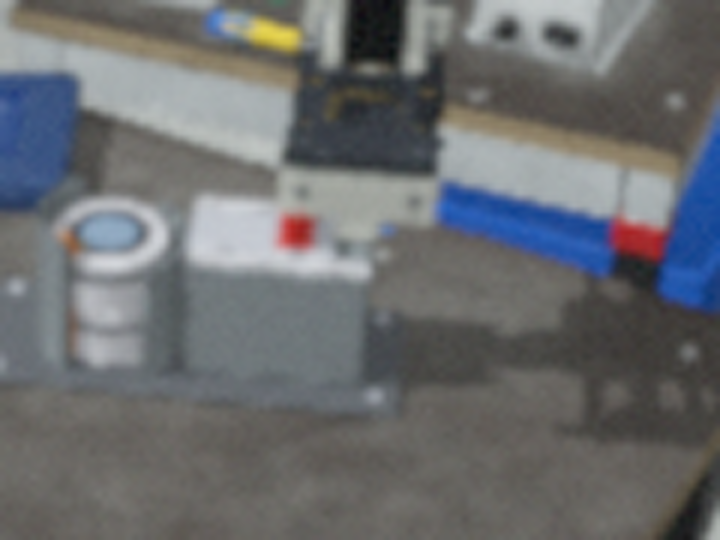

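The shut fingers are right behind the tab (tab at crop (295,232)). Pushing along the stacker's +x.

>>> send_rows --commands '[[1,[0.0193,0.0052,0],[0,0,0]],[1,[0.0193,0.0052,0],[0,0,0]],[1,[0.0193,0.0052,0],[0,0,0]],[1,[0.0193,0.0052,0],[0,0,0]],[1,[0.0193,0.0052,0],[0,0,0]],[1,[0.0193,0.0052,0],[0,0,0]],[1,[0,0,0],[0,0,0]]]'

```text
clock: 23.55
tool_pos: [0.4783, -0.3088, 0.0943]
orientation: [179.9, 0.2, 105.2]
force: [-0.8, -0.2, -0.6]
opening: 0.0006
```

```bash
python3 -c "
from h import *
plan(.5153,-.2992,.093,105)"
```

```text
clock 23.55 pos [ 0.4783 -0.3088  0.0943] ori [1.7989e+02 1.6000e-01 1.0519e+02] f [-0.8 -0.2 -0.6] open 0.0006
shift units [ 0.1479  0.0385 -0.005 ] mm [37.   9.6 -1.3] turn units [ 0.00036  0.00041 -0.00053] deg [ 0.13  0.15 -0.19]
```

>>> send_rows --commands '[[1,[0.02,0.0052,0],[0,0,0]],[1,[0.02,0.0052,0],[0,0,0]],[1,[0.02,0.0052,0],[0,0,0]],[1,[0.02,0.0052,0],[0,0,0]],[1,[0.02,0.0052,0],[0,0,0]],[1,[0.02,0.0052,0],[0,0,0]],[1,[0,0,0],[0,0,0]]]'

```text
clock: 24.25
tool_pos: [0.5106, -0.3001, 0.0942]
orientation: [179.9, 0.1, 105.2]
force: [-0.5, 0.3, 0.3]
opening: 0.0005
```

```bash
python3 -c "
from h import *
plan(.5153,-.2992,.093,105)"
```

```text
clock 24.25 pos [ 0.5106 -0.3001  0.0942] ori [1.7993e+02 1.3000e-01 1.0518e+02] f [-0.5  0.3  0.3] open 0.0005
shift units [ 0.0187  0.0035 -0.0046] mm [ 4.7  0.9 -1.2] turn units [ 0.0003   0.00028 -0.0005 ] deg [ 0.11  0.1  -0.18]
```

>>> send_rows --commands '[[1,[0.012,0.003,0],[0,0,0]],[1,[0.008,0.002,0],[0,0,0]],[1,[0,0,0],[0,0,0]]]'

```text
clock: 24.55
tool_pos: [0.5116, -0.2998, 0.0941]
orientation: [-179.6, 0.0, 105.2]
force: [-0.2, -0.0, -0.9]
opening: 0.0006
```

>>> send_rows --commands '[[1,[0.012,0.003,0],[0,0,0]],[1,[0.01,0.003,0],[0,0,0]]]'

```text
clock: 24.75
tool_pos: [0.5118, -0.2996, 0.0942]
orientation: [-179.1, -0.1, 105.1]
force: [-10.4, -5.3, 6.3]
opening: 0.0004
```

>>> send_rows --commands '[[1,[0.012,0.003,0],[0,0,0]],[1,[0.012,0.003,0],[0,0,0]]]'

```text
clock: 24.95
tool_pos: [0.5117, -0.2997, 0.0943]
orientation: [-178.4, -0.2, 105.0]
force: [-11.2, -4.6, 6.9]
opening: 0.0008
```

It stalls with about 12 N, which should be the end stop. I'll back off, rise and check.

>>> send_rows --commands '[[1,[-0.04,-0.011,0],[0,0,0]],[1,[-0.06,-0.016,0],[0,0,0]],[1,[-0.02,-0.005,0.08],[-0.002,0.0,0]],[1,[0,0,0.14],[0,0,0]],[1,[0.05,0.02,0.14],[0,0,0]],[1,[0.12,0.04,0.06],[0,0,0]],[1,[0.14,0.04,0],[0,0,0]],[1,[0.14,0.04,0],[0,0,0]],[1,[0.1,0.03,0],[0,0,0]],[1,[0,0,0],[0,0,0]],[1,[0,0,0],[0,0,0]]]'

```text
clock: 26.05
tool_pos: [0.6184, -0.2637, 0.2047]
orientation: [-179.1, 0.5, 104.9]
force: [-0.4, -0.1, -0.9]
opening: 0.0001
```

Run:
```python
from m import *
s=snapshot("wrist"); cv2.imwrite("pics/w11.png",s["color"]); np.savez("w11.npz",**s); b=snapshot("top"); cv2.imwrite("pics/t11.png",cv2.resize(b["color"][140:245,175:495],(800,262)))
C=cloud(s); ax=np.array([.5766,-.2828]); hsv=cv2.cvtColor(s["color"],cv2.COLOR_BGR2HSV)
red=(cv2.inRange(hsv,(0,150,60),(6,255,255))|cv2.inRange(hsv,(172,150,60),(180,255,255)))>0; red[:, :260]=0; red[:,390:]=0
P=C[red&(C[...,2]>.103)]; c=P.mean(0); e=np.array([np.cos(np.radians(15)),np.sin(np.radians(15))]); n=np.array([-e[1],e[0]])
print("tab top",c,"stk x,y",(c[:2]-ax)@e,(c[:2]-ax)@n,np.percentile((P[:,:2]-ax)@e,[5,95]))
d=C[...,:2]-ax; X=d@e; Y=d@n; m=(np.hypot(X,Y)<.03)&(X>.012); print("cell top beyond tip",np.median(C[m][:,2]))
m=(abs(Y)<.015)&(abs(X)<.03); xs=X[m]; zs=C[m][:,2]
for a in np.arange(-.03,.03,.004): q=zs[(xs>=a)&(xs<a+.004)]; print(round(a,3),np.median(q).round(4) if len(q) else None)
plan(.5,-.3,.2,105)
```

```text
tab top [ 0.52821847 -0.29592537  0.11000765] stk x,y -0.05013006181661254 -0.0001560738232861655 [-0.05405302 -0.04675611]
cell top beyond tip 0.29980217604786863
-0.03 0.0836
-0.026 0.3636
-0.022 0.0836
-0.018 0.0837
-0.014 0.0836
-0.01 0.0836
-0.006 0.0837
-0.002 0.0837
0.002 0.0836
0.006 0.2875
0.01 0.2944
0.014 0.2942
0.018 0.3064
0.022 0.3081
0.026 0.0759
clock 26.15 pos [ 0.6177 -0.264   0.2049] ori [-179.05    0.53  104.87] f [ 0.5 -0.9 -0.7] open 0.0006
shift units [-0.4709 -0.144  -0.0196] mm [-117.7  -36.    -4.9] turn units [ 0.0021  -0.00217  0.00038] deg [ 0.75 -0.78  0.14]
```

View pics/w11.png

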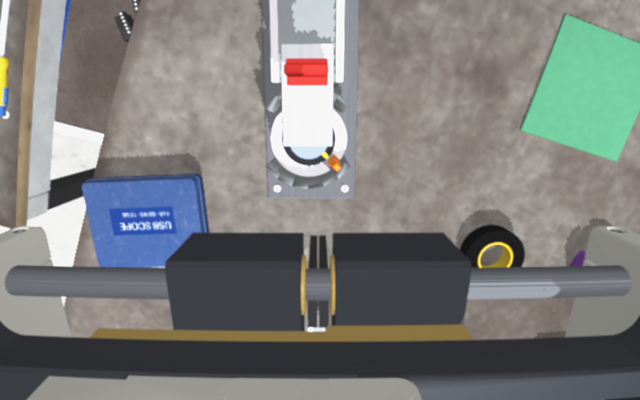

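View pics/t11.png

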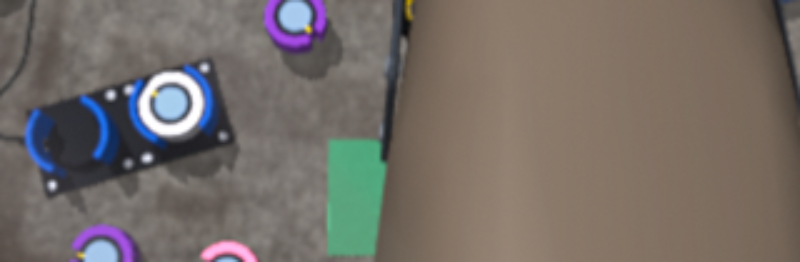

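The tab is at -50.1 mm from the axis (-50 is fully in) and the tongue lies flat over the cell. The flat cell is still in its pocket and the gripper is clear, so I'm handing in.

```bash
python3 -c "
from plant import order
print(order.close_job())"
```

```text
the job is handed in; nothing more can be done
None
```

The job is done and handed in at about 26 s. I took the notched cell out of the blue tray and stood it on the green pad. There I regripped it across the other axis, then turned it so its notch met the key and lowered it home in the stacker. Last, I pushed the retainer's red tab in until it stopped.

**Last checks:**
- **Cell height:** its top measured 75.4 mm against the nominal 76 mm, and level. This was measured just before the slide went in.
- **Notch:** it was over the orange key in the wrist picture.
- **Retainer:** the tab is 50.1 mm from the stack's axis, where 50 mm is fully in. The push ended against a firm stop at about 12 N.
- **The rest:** the cell with the flat is still in its pocket, and the gripper was clear of everything.

**Checks that disagreed or failed:**
- **Camera mismatch:** the wrist and fixed cameras differed by about 2 mm on the stack's axis. I aimed close to the wrist-camera value, and the cell went in freely.
- **Seating force:** the wrist force hardly rose when the cell seated, so I judged "home" by the height where it stopped and by the depth reading.
- **Cell top not re-checked:** my last attempt to read the cell's top beyond the slide's tip gave no usable depth values; they came out around 0.3 m.

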